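# Make up two bow-repair kits

### The job

Make up the two bow-repair kits from the stock on the bench: in the three-pocket tray lay the rosin cake in the long middle pocket and the black frog blank in the short pocket, and stand a thread spool in the square pocket; in the two-pocket tray set the thumb plane on its sole in the long pocket and stand the other thread spool in the square pocket. It does not matter which spool goes into which kit. Everything must sit the right way up and flat on the floor of its pocket, and the wood offcut and the wooden wedge stay where they lie.

Things in the scene. Friction and masses are not known exactly. Their poses are not given: they have to be found in the camera images.
- three_pocket_tray: Longer plywood tray, 100 x 192 x 11 mm, three grey-lined pockets 6 mm deep in a row. Fixed. Origin: centre of underside, z up, length along y. Pocket floors 5 mm above the bench. Pockets, x by y, all at x 0: square 50 x 50 mm at y +63 mm (spool); long 84 x 54 mm at y -3 mm (rosin); short 66 x 44 mm at y -66 mm (frog blank). Rosin and frog blank lie lengthways along the tray's x.
- two_pocket_tray: Shorter plywood tray, 100 x 126 x 11 mm, two grey-lined pockets 6 mm deep side by side. Fixed. Origin: centre of underside, z up, length along y. Pocket floors 5 mm above the bench. Pockets, x by y, all at x 0: square 50 x 50 mm at y +30 mm (spool); long 86 x 46 mm at y -32 mm (thumb plane, lengthways along the tray's x).
- spool_a: One of two alike wooden thread spools, wound with white thread, 29 mm across the end discs, 40 mm tall, standing on end on the bench; the waist between the discs is 20 mm thick, the discs are 8 mm thick. Origin at the centre of its underside, z up.
- spool_b: The other of the two alike wooden thread spools, wound with red thread, 29 mm across the end discs, 40 mm tall, standing on end on the bench; the waist between the discs is 20 mm thick, the discs are 8 mm thick. Origin at the centre of its underside, z up.
- rosin: Rosin cake: an amber block, 26 x 52 mm, on a dark wooden base 34 x 62 mm and 12 mm high, 22 mm high in all, lying flat; its length runs along its own y axis, its width along x. Origin at the centre of its underside, z up.
- brass_plane: Small thumb plane, brass sides and sole with a dark wooden wedge between them; 22 mm wide, 66 mm long, 26 mm high, standing on its sole; its length runs along its own y axis, its width along x. The flat sides to be gripped reach 21 mm up and from 21 mm behind to 31 mm before the origin along y. Origin at the centre of its underside, z up.
- frog: Frog blank: a small black ebony block 20 mm wide, 46 mm long, 12 mm high, one end stepped; lying flat; its length runs along its own y axis, its width along x. Origin at the centre of its underside, z up.
- wood_offcut: Left over, not part of a kit: a plain brown pear-wood offcut, a square-edged block 20 x 49 x 10 mm; its length runs along its own y axis, its width along x. Origin at the centre of its underside, z up. Beyond it, right of the work, a fixed lamp shade hangs over the bench, underside 0.41 m up, at world x 0.58 to 0.83, y -0.40 to -0.15 m.
- wedge: Left over, not part of a kit: a thin brown wooden wedge 16 mm wide, 46 mm long, tapering in height from 10 mm; its length runs along its own y axis, its width along x. Origin at the centre of its underside, z up.
Mind the look-alikes: they are no part of the job. Leave any green or pink look-alike of the spool_b alone.

How it is judged:
By the outcome, as a careful person would: the job done as asked, in the order asked, and still so for the second after the job is handed in, with the robot touching nothing.
It also fails if it takes over 120 s, if anything falls off the work surface, if the arm or the gripper's body presses on something with over 40 N, if the wrist force passes 120 N, or if a joint passes its speed limit or range.

### The arm

A 7-joint arm with a two-finger parallel gripper is mounted at the origin on a cart in front of the work surface, level with it; the furniture and walls round the work are solid. World frame = base frame: x ahead of the robot, y to its left, z up, the work surface at z = 0. Lengths are in m, angles in rad, forces in N, time in s.
With the tool pointing down it reaches from about 0.4 to 0.875 m from the base axis. Payload 19.3 kg.
Tool frame: the origin (TCP) lies at the very end of the fingers, on their centre line; the grasp point (between the pads) lies 19 mm behind it; z points along the fingers, x is the direction in which the jaws open and shut, and the axes are right-handed (so a half turn about z gives the same grasp; the last joint's range is limited). The gripper opens to 85 mm and grips with 20 to 120 N. Pads are 22 mm wide; open, the fingers measure 114 mm over their backs; the gripper's body (76 mm by 85 mm) begins 54 mm behind the grasp point. The pads swing forward as they close: fully open they stand 13 mm farther back than shut.
Start: joints at [-1.184, 0.521, -0.036, 1.599, 0.021, 1.021, -0.113], TCP at [0.276, 0.561, 0.196] pointing down, gripper open.
Joint ranges: [-2.91, 2.91], [-0.3, 2.13], [-1.5, 1.42], [0.17, 2.43], [-1.26, 4.41], [0.16, 1.93], [-2.52, 2.52]. Speed limits (rad/s): [1.89, 1.89, 2.39, 2.39, 3.01, 3.01, 3.01].

### API

Orientations are given as [roll, pitch, yaw] about the fixed x, y, z axes, in that order (R = Rz(yaw) Ry(pitch) Rx(roll)).
In Python, from workcell import bot gives the robot as it stands.
- The arm moves only by the tool jog_arm, never from a script. Its argument "increments" is a list of rows, each an object of numbers: "wx", "wy", "wz": the turn, a rotation vector about the tool's x, y, z in degrees; "x", "y", "z": the shift along the tool's x, y, z in cm; "claw": the opening in per cent of the stroke, from 0 (shut) to 100 (fully open). A call has 1 to 10 rows; each row is the pose to reach, as a shift and turn from the pose measured when the call began, along the tool's axes at that moment; what a row does not reach only later rows make up. A row lasts 1/8 s, in which the tool goes at most 62.5 mm and 10.7 degrees, less where a joint would pass 70% of its speed; a pose out of reach is approached as far as the arm can. A call with a gripper value outside its range is refused whole. The fingers move at their own pace and stop on an object; "squeeze" is the grip in N (left out, the last holds). Time passes only in rows, so rows that repeat a pose let the fingers close. It gives the time, the measured TCP pose, the force and the opening at its end, in the units of the state.
- bot.observe(): the state, without advancing time (a new reading comes with each control period).
- bot.grab_frame(name): name is "side" or "top"; returns a dict with "pixels" (480x640x3 uint8, red, green, blue), "fov_y" (degrees; the focal length in pixels is half the picture's height over the tangent of half this angle, whatever the lens; pixels are square), "cx", "cy" (the principal point, pixels), "origin" and "orientation" of the camera in the world. Camera axes: x right, y down, z forward; pixel columns grow to the right and rows downward; lengths in m; the calibration is good to about 2 mm. A picture is of the moment at which its call begins. There is no depth.
- bot.job_done(): hands the job in, once; it reports no verdict.
The state is a dict: "clock": time; "qpos": joint angles; "qd": joint speeds; "joint_efforts": joint torques, N m; "position": TCP position; "tool_rot": TCP orientation; "force": force on the tool from outside, world axes, zero at the start; "moment": the same for the moment, N m; "grip_width": finger opening in m.
Only numpy, scipy, OpenCV 4.12 (cv2) and the standard library are available. Lean on these libraries where they do the work, as an engineer would, in place of code of your own. Each camera call takes 0.05 s, during which the arm holds its last target.

## Working session

There is one attempt and no reset: what is moved stays moved. The work goes in short steps, Python scripts to look and compute and a tool call to move; the robot and the scene stay as the last step left them, time stands still between calls to the robot, and variables do not carry over. Pictures are saved under pics/ and viewed, and the job is handed in when it is done.

Besides the shell and the picture viewer there is one more tool, called after "Request:" by a JSON object that holds its "method" and its "body", one argument or row to a line. jog_arm: Moves the arm, as the interface text tells. Its arguments: {"type":"object","properties":{"increments":{"type":"array","items":{"type":"object","properties":{"wx":{"type":"number"},"wy":{"type":"number"},"wz":{"type":"number"},"x":{"type":"number"},"y":{"type":"number"},"z":{"type":"number"},"claw":{"type":"number"}}}},"squeeze":{"type":"number"}},"required":["increments"]}

```bash
mkdir -p pics; ls
cat > h.py <<'E'
import numpy as np, cv2
from workcell import bot
from scipy.spatial.transform import Rotation as R
def cam(f):
    fl=240/np.tan(np.radians(f["fov_y"])/2); return fl
E
python3 - <<'E'
from h import *
print(bot.observe())
for n in("side","top"):
    f=bot.grab_frame(n); print({k:v for k,v in f.items() if k!="pixels"})
    cv2.imwrite(f"pics/{n}0.png",f["pixels"][:,:,::-1])
    np.save(f"{n}0.npy",f["pixels"])
E
```

```text
pics
{'clock': 0.0, 'qpos': array([-1.18418584,  0.52199574, -0.03634918,  1.60002763,  0.02119592,
        1.02107068, -0.11281013]), 'qd': array([ 0.0010889 , -0.00177227,  0.00116298, -0.00066762,  0.00034076,
        0.00116183,  0.00078942]), 'joint_efforts': array([ 1.24075217e-03, -9.27124000e+01,  1.98057912e+00, -3.69952655e+01,
        1.79942593e-02,  8.13704770e-03,  3.85661610e-05]), 'position': array([0.27553536, 0.56056292, 0.19592986]), 'tool_rot': array([3.14152751e+00, 1.11473014e-03, 1.11398281e+00]), 'force': array([-0.12277329,  0.38193525, -0.18929911]), 'moment': array([ 0.0068146 ,  0.01404278, -0.02358506]), 'grip_width': 0.08495730734007152}
{'fov_y': 53.46966480508208, 'cx': 310.0334391947284, 'cy': 236.59233401663565, 'origin': array([ 0.13875067, -0.62156105,  0.53444125]), 'orientation': array([-2.13746915,  0.01444185, -0.52896227])}
{'fov_y': 44.42639804624167, 'cx': 315.33159110928943, 'cy': 239.488375773171, 'origin': array([0.33856688, 0.04899951, 1.19504087]), 'orientation': array([-2.97310442,  0.02057248, -1.55500253])}
```

View pics/side0.png

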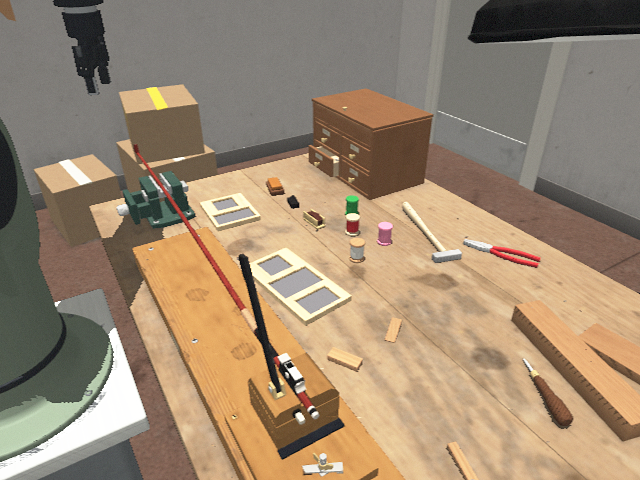

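View pics/top0.png

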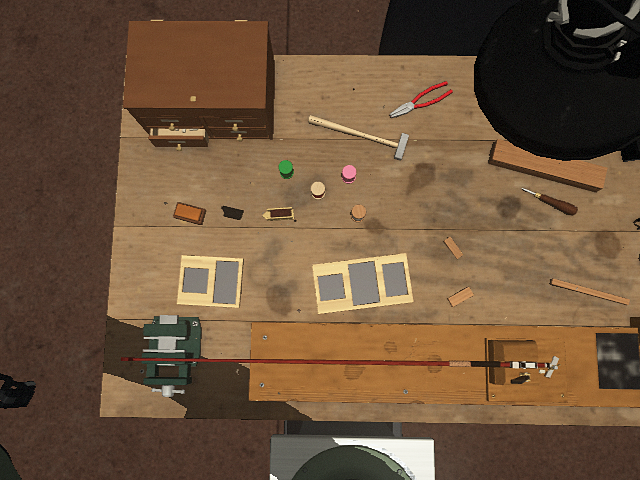

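Run:
```python
from h import *
a=np.load("top0.npy")[:,:,::-1];b=np.load("side0.npy")[:,:,::-1]
c=lambda im,x,y,w,h,k:cv2.resize(im[y:y+h,x:x+w],None,fx=k,fy=k,interpolation=cv2.INTER_CUBIC)
cv2.imwrite("pics/t1.png",c(a,160,150,220,85,3.6))
cv2.imwrite("pics/t2.png",c(a,165,240,260,85,3))
cv2.imwrite("pics/s1.png",c(b,190,170,220,155,3.6))
```

```text
(no output)
```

View pics/t1.png

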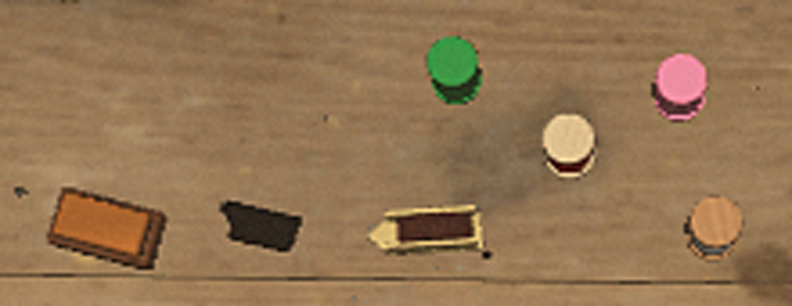

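View pics/t2.png

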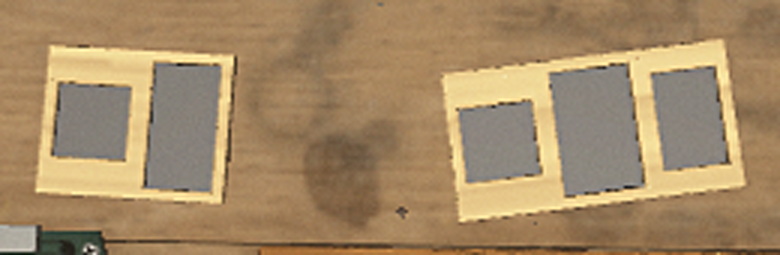

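View pics/s1.png

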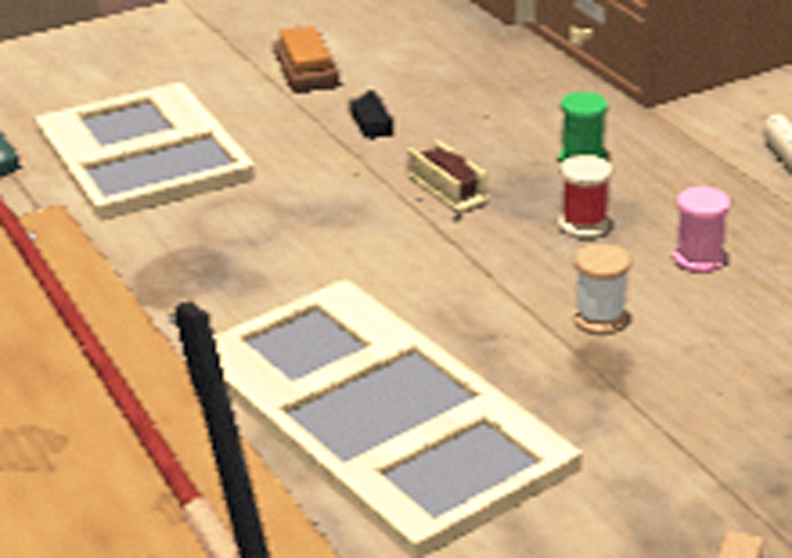

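```bash
cat >> h.py <<'E'
CAM={"side":(53.46966480508208,310.0334391947284,236.59233401663565,[0.13875067,-0.62156105,0.53444125],[-2.13746915,0.01444185,-0.52896227]),
"top":(44.42639804624167,315.33159110928943,239.488375773171,[0.33856688,0.04899951,1.19504087],[-2.97310442,0.02057248,-1.55500253])}
def w(n,px,z):
    fv,cx,cy,o,r=CAM[n]; f=240/np.tan(np.radians(fv)/2); Rm=R.from_euler('xyz',r).as_matrix(); px=np.atleast_2d(px).astype(float)
    d=np.c_[(px[:,0]-cx)/f,(px[:,1]-cy)/f,np.ones(len(px))]@Rm.T
    return np.array(o)+d*((z-o[2])/d[:,2])[:,None]
def p(n,P):
    fv,cx,cy,o,r=CAM[n]; f=240/np.tan(np.radians(fv)/2); Rm=R.from_euler('xyz',r).as_matrix()
    c=(np.atleast_2d(P)-np.array(o))@Rm; return np.c_[cx+f*c[:,0]/c[:,2],cy+f*c[:,1]/c[:,2]]
def cr(u,x,y,k): u=np.array(u,float); return (u+.5)/k-.5+[x,y]
def shot(n,name,x,y,ww,hh,k):
    f=bot.grab_frame(n)["pixels"][:,:,::-1]
    cv2.imwrite(f"pics/{name}.png",cv2.resize(f[y:y+hh,x:x+ww],None,fx=k,fy=k,interpolation=cv2.INTER_CUBIC))
E
python3 - <<'E'
from h import *
np.set_printoptions(precision=4,suppress=True)
T1=lambda u:cr(u,160,150,3.6);T2=lambda u:cr(u,165,240,3);S1=lambda u:cr(u,190,170,3.6)
def rep(n,a):
    q=a[:,:2]; print(n,'\n',q,'mean',q.mean(0),'edges',np.linalg.norm(np.roll(q,-1,0)-q,axis=1), 'ang',np.degrees([np.arctan2(*(e[::-1])) for e in np.roll(q,-1,0)-q]))
rep('two',w('top',T2([[50,45],[237,55],[222,203],[37,192]]),.011))
rep('two side',w('side',S1([[182,84],[254,166],[100,207],[37,121]]),.011))
rep('three',w('top',T2([[443,73],[723,40],[745,185],[460,221]]),.011))
rep('three side',w('side',S1([[346,281],[581,457],[422,545],[204,358]]),.011))
rep('rosin',w('top',T1([[62,190],[153,212],[140,257],[50,233]]),.022))
rep('frog',w('top',T1([[222,202],[301,218],[292,250],[232,236]]),.012))
rep('plane',w('top',T1([[385,207],[481,206],[484,246],[388,250]]),.021))
for n,t,s,st in (('red',(570,138),(586,169),.04),('white',(715,220),(603,260),.04),('green',(453,62),(584,103),.04),('pink',(682,79),(703,200),.04)):
    print(n,w('top',T1([t]),st),w('side',S1([s]),st))
print('rosin side top',w('side',S1([[306,47]]),.022),'frog',w('side',S1([[371,110]]),.012),'plane',w('side',S1([[447,172]]),.022))
E
```

```text
two 
 [[0.5048 0.3501]
 [0.4995 0.222 ]
 [0.3994 0.2285]
 [0.4049 0.3534]] mean [0.4522 0.2885] edges [0.1282 0.1003 0.1251 0.0999] ang [-92.3336 176.3172  87.4708  -1.9338]
two side 
 [[0.503  0.349 ]
 [0.497  0.224 ]
 [0.3987 0.228 ]
 [0.4027 0.3504]] mean [0.4504 0.2879] edges [0.1251 0.0984 0.1225 0.1003] ang [-92.7452 177.7064  88.105   -0.8283]
three 
 [[ 0.4891  0.0818]
 [ 0.514  -0.1073]
 [ 0.4165 -0.1209]
 [ 0.3898  0.0688]] mean [ 0.4523 -0.0194] edges [0.1907 0.0985 0.1916 0.1001] ang [ -82.475  -172.0282   98.0032    7.4594]
three side 
 [[ 0.4859  0.0824]
 [ 0.5108 -0.1086]
 [ 0.416  -0.1222]
 [ 0.3901  0.0576]] mean [ 0.4507 -0.0227] edges [0.1927 0.0958 0.1817 0.099 ] ang [ -82.5668 -171.8538   98.2066   14.5207]
rosin 
 [[0.6116 0.3624]
 [0.5993 0.3096]
 [0.5731 0.3157]
 [0.5864 0.3679]] mean [0.5926 0.3389] edges [0.0543 0.0269 0.0538 0.0258] ang [-103.0808  166.798    75.6622  -12.2726]
frog 
 [[0.6079 0.2722]
 [0.599  0.2264]
 [0.5802 0.2308]
 [0.588  0.2656]] mean [0.5937 0.2488] edges [0.0467 0.0193 0.0357 0.021 ] ang [-100.9716  166.5801   77.3849   18.369 ]
plane 
 [[0.6039 0.1773]
 [0.6051 0.1226]
 [0.5819 0.1204]
 [0.579  0.1748]] mean [0.5925 0.1488] edges [0.0547 0.0233 0.0545 0.0251] ang [ -88.7529 -174.5445   93.0937    5.6026]
red [[0.6405 0.0722 0.04  ]] [[0.6382 0.0735 0.04  ]]
white [[ 0.5943 -0.0094  0.04  ]] [[ 0.5914 -0.0099  0.04  ]]
green [[0.6841 0.1391 0.04  ]] [[0.683  0.1407 0.04  ]]
pink [[0.6754 0.0095 0.04  ]] [[0.6738 0.0111 0.04  ]]
rosin side top [[0.5889 0.3346 0.022 ]] frog [[0.5918 0.2484 0.012 ]] plane [[0.5842 0.1393 0.022 ]]
```

```bash
cat >> h.py <<'E'
np.set_printoptions(precision=4,suppress=True)
def go(*ts):
    s=bot.observe(); P=s["position"]; Rc=R.from_euler('xyz',s["tool_rot"]); print('t',round(s['clock'],2),'pos',P,'rpy',np.degrees(s['tool_rot']).round(2),'F',s['force'].round(1),'w',round(s['grip_width']*1000,1),'q7',s['qpos'][6].round(2))
    for x,y,z,yaw in ts:
        d=Rc.inv().apply(np.array([x,y,z])-P)*100
        rv=(Rc.inv()*R.from_euler('xyz',[180,0,yaw],degrees=True)).as_rotvec(degrees=True)
        print([x,y,z,yaw],'-> xyz cm',d.round(2),'w deg',rv.round(2))
def tray(n,lx,ly):
    c,a={'two':((.4513,.288),-2.4),'three':((.4515,-.020),7.6)}[n]; a=np.radians(a)
    return (np.array(c)+[np.cos(a)*lx-np.sin(a)*ly,np.sin(a)*lx+np.cos(a)*ly]).round(4)
E
python3 -c "
from h import *
go((.5915,.338,.15,-13.6),(.5915,.338,.06,-13.6))
print(tray('three',0,-.003),tray('three',0,-.066),tray('three',0,.063),tray('two',.005,-.032),tray('two',0,.03))"
```

```text
t 0.1 pos [0.2756 0.5606 0.196 ] rpy [179.99   0.06  63.83] F [ 1.2 -0.8 -0.1] w 85.3 q7 -0.11
[0.5915, 0.338, 0.15, -13.6] -> xyz cm [-6.04 38.17  4.61] w deg [ 0.05  0.05 77.43]
[0.5915, 0.338, 0.06, -13.6] -> xyz cm [-6.03 38.17 13.61] w deg [ 0.05  0.05 77.43]
[ 0.4519 -0.023 ] [ 0.4602 -0.0854] [0.4432 0.0424] [0.455  0.2558] [0.4526 0.318 ]
```

Request:
{"method": "jog_arm", "body": {
  "increments": [
    {"x":-6.04,"y":38.17,"z":4.6,"wz":77.4,"claw":65},
    {"x":-6.04,"y":38.17,"z":4.6,"wz":77.4,"claw":65},
    {"x":-6.04,"y":38.17,"z":4.6,"wz":77.4,"claw":65},
    {"x":-6.04,"y":38.17,"z":4.6,"wz":77.4,"claw":65},
    {"x":-6.04,"y":38.17,"z":4.6,"wz":77.4,"claw":65},
    {"x":-6.04,"y":38.17,"z":4.6,"wz":77.4,"claw":65},
    {"x":-6.04,"y":38.17,"z":4.6,"wz":77.4,"claw":65},
    {"x":-6.04,"y":38.17,"z":4.6,"wz":77.4,"claw":65},
    {"x":-6.04,"y":38.17,"z":13.6,"wz":77.4,"claw":65},
    {"x":-6.04,"y":38.17,"z":13.6,"wz":77.4,"claw":65}
  ]
}}

```text
schema error: expected keys wx, wy, wz, x, y, z, claw
```

```bash
python3 -c "
from h import *
go((.5915,.338,.0135,-13.6))
shot('top','t3',150,170,110,80,7);shot('side','s3',240,140,90,70,7)"
```

```text
t 0.1 pos [0.2756 0.5606 0.196 ] rpy [179.99   0.06  63.83] F [ 1.2 -0.8 -0.1] w 85.3 q7 -0.11
[0.5915, 0.338, 0.0135, -13.6] -> xyz cm [-6.02 38.17 18.26] w deg [ 0.05  0.05 77.43]
```

View pics/t3.png

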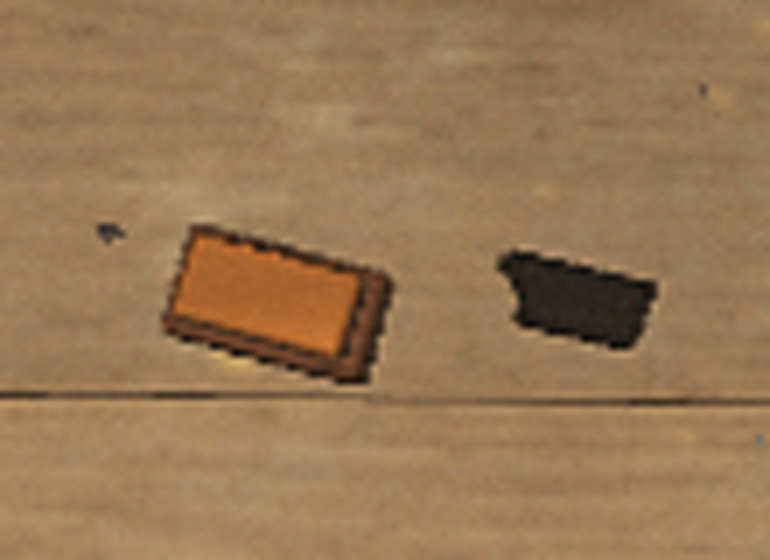

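View pics/s3.png

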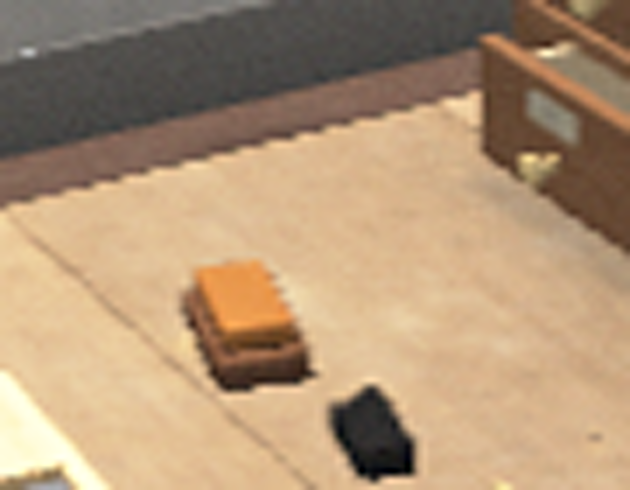

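All seven keys are needed in every row. The crops confirm the rosin (amber top centred at crop (266,295)) and the frog, stepped end left.

Request:
{"method": "jog_arm", "body": {
  "increments": [
    {"x":-6.04,"y":38.17,"z":4.6,"wx":0,"wy":0,"wz":77.4,"claw":65},
    {"x":-6.04,"y":38.17,"z":4.6,"wx":0,"wy":0,"wz":77.4,"claw":65},
    {"x":-6.04,"y":38.17,"z":4.6,"wx":0,"wy":0,"wz":77.4,"claw":65},
    {"x":-6.04,"y":38.17,"z":4.6,"wx":0,"wy":0,"wz":77.4,"claw":65},
    {"x":-6.04,"y":38.17,"z":4.6,"wx":0,"wy":0,"wz":77.4,"claw":65},
    {"x":-6.04,"y":38.17,"z":4.6,"wx":0,"wy":0,"wz":77.4,"claw":65},
    {"x":-6.04,"y":38.17,"z":4.6,"wx":0,"wy":0,"wz":77.4,"claw":65},
    {"x":-6.04,"y":38.17,"z":4.6,"wx":0,"wy":0,"wz":77.4,"claw":65},
    {"x":-6.04,"y":38.17,"z":13.6,"wx":0,"wy":0,"wz":77.4,"claw":65},
    {"x":-6.04,"y":38.17,"z":13.6,"wx":0,"wy":0,"wz":77.4,"claw":65}
  ],
  "squeeze": 40
}}

```text
clock: 1.45
position: [0.5888, 0.3392, 0.0575]
tool_rot: [3.14, 0.003, -0.231]
force: [0.6, 0.6, 0.6]
grip_width: 0.0553
```

```bash
python3 -c "
from h import *
go((.5915,.338,.0135,-13.6))
shot('top','t4',150,170,110,80,7);shot('side','s4',220,100,120,90,6)"
```

```text
t 1.45 pos [0.5888 0.3392 0.0575] rpy [179.88   0.17 -13.24] F [0.6 0.6 0.6] w 55.3 q7 -0.62
[0.5915, 0.338, 0.0135, -13.6] -> xyz cm [0.3  0.05 4.4 ] w deg [0.12 0.17 0.36]
```

View pics/s4.png

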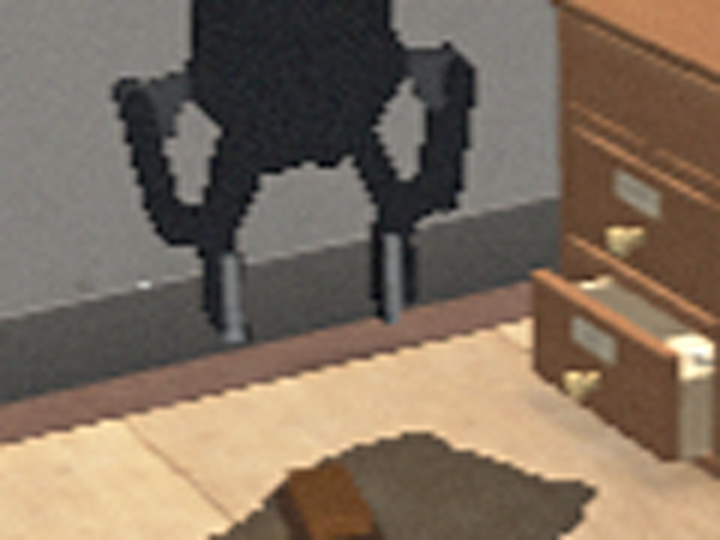

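```bash
python3 -c "
from h import *
print((p('side',[[.5888,.3392,.0575],[.5888,.3392,.07],[.5915,.338,.022],[.5888,.3392,.2]])-[220,100])*6)"
```

```text
[[317.6146 412.0335]
 [315.8541 383.228 ]
 [329.7411 491.5894]
 [296.2383  62.2688]]
```

View pics/t4.png

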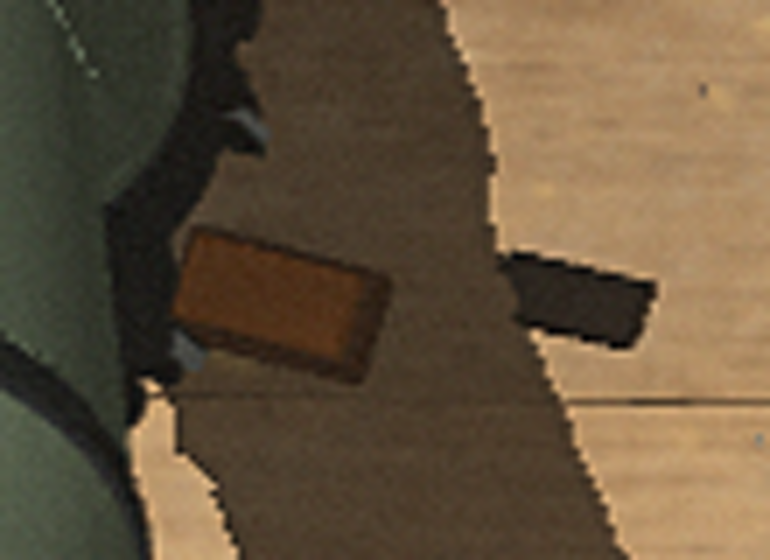

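```bash
python3 -c "
from h import *
print((p('top',[[.5888,.3392,.0575],[.5888,.3392,.1]])-[150,170])*7)
go()
shot('top','t5',100,150,150,100,5);shot('side','s5',200,80,140,100,5)
go()"
```

```text
[[233.2062 277.2461]
 [195.6942 243.4858]]
t 1.55 pos [0.5886 0.3387 0.0573] rpy [179.79   0.23 -13.3 ] F [-0.2 -1.   1. ] w 55.3 q7 -0.62
t 1.65 pos [0.5911 0.3391 0.0611] rpy [180.    0.  -13.4] F [ 0.3 -0.6 -0.4] w 55.4 q7 -0.62
```

View pics/t5.png

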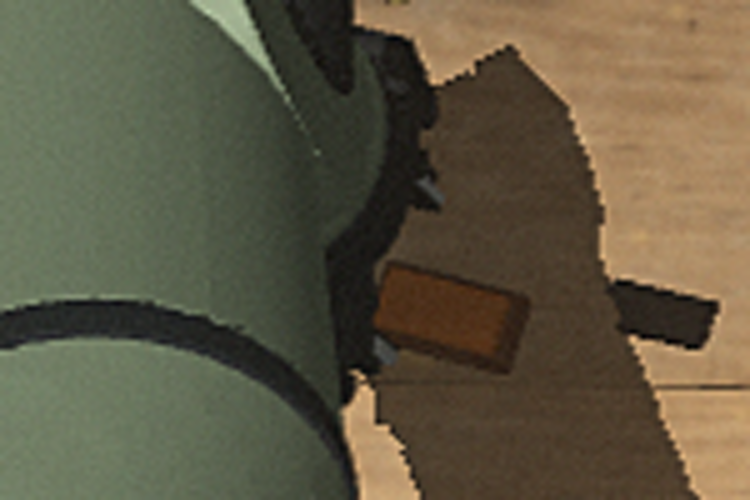

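View pics/s5.png

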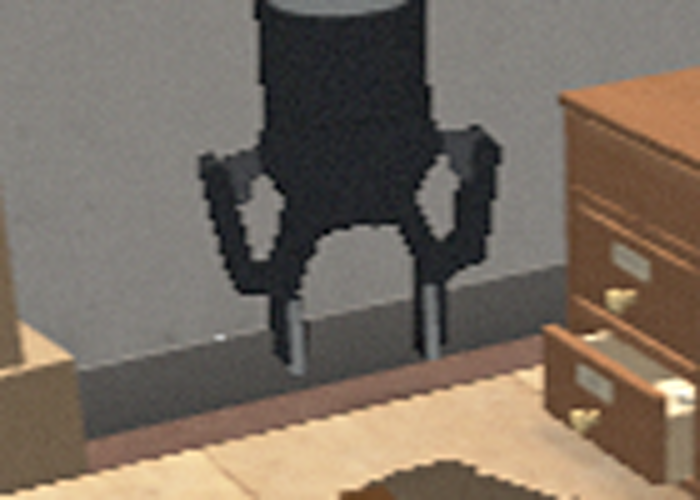

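```bash
python3 -c "
from h import *
print(p('side',[[.2755,.5606,.196],[.2755,.5606,.21],[.2755,.5606,.23]]), p('top',[[.2755,.5606,.196],[.2755,.5606,.23]]))
b=np.load('side0.npy')[:,:,::-1];cv2.imwrite('pics/s6.png',cv2.resize(b[0:130,40:160],None,fx=5,fy=5,interpolation=cv2.INTER_CUBIC))
go()
shot('top','t6',150,150,150,100,5);shot('side','s7',200,80,140,100,5)
"
```

```text
[[105.775  109.9609]
 [104.2881 103.9646]
 [102.1284  95.2545]] [[ 22.1042 372.7056]
 [ 11.3544 373.8755]]
t 1.65 pos [0.5911 0.3391 0.0611] rpy [180.    0.  -13.4] F [ 0.3 -0.6 -0.4] w 55.4 q7 -0.62
```

View pics/s6.png

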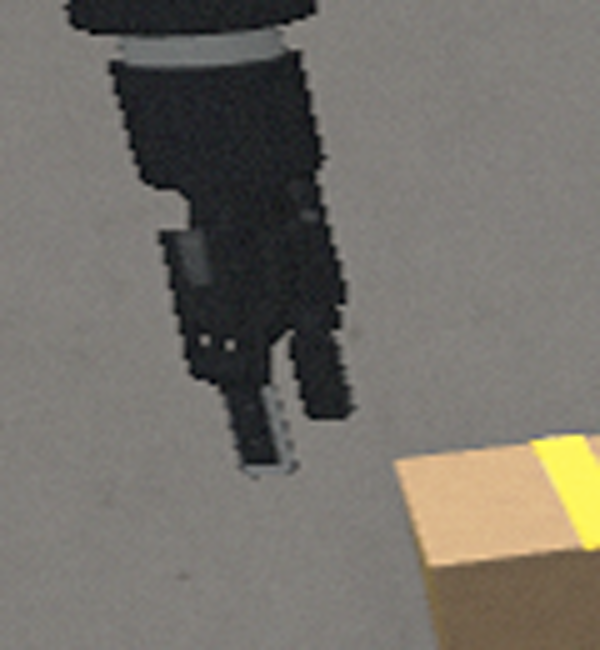

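View pics/s7.png

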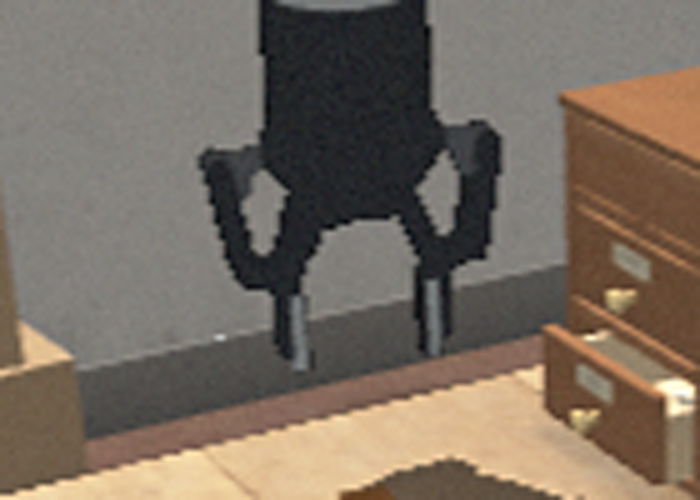

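```bash
python3 -c "
from h import *
from scipy.optimize import least_squares as L
s=cr([(300+432)/2,(368+355)/2],200,80,5);
for t in ([181.4,204.4],):
    r=L(lambda P:np.r_[p('side',P)[0]-s,p('top',P)[0]-t],[.59,.34,.06]);print(r.x,r.fun)
go()"
```

```text
[0.5884 0.3319 0.1033] [ 0.2908 -0.0523 -0.0951  0.2214]
t 1.75 pos [0.592  0.339  0.0621] rpy [-179.93   -0.08  -13.48] F [ 0.7 -0.8  0.8] w 55.3 q7 -0.63
```

View pics/t6.png

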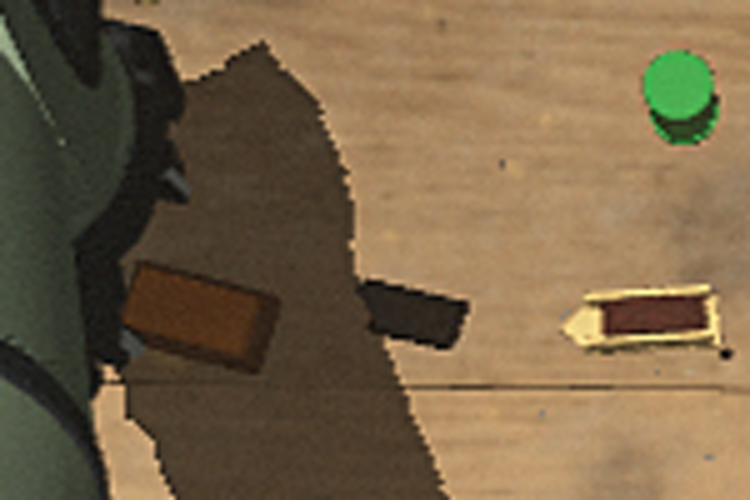

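Request:
{"method": "jog_arm", "body": {
  "increments": [
    {"x":0,"y":0,"z":3.2,"wx":0,"wy":0,"wz":0,"claw":65},
    {"x":0,"y":0,"z":3.2,"wx":0,"wy":0,"wz":0,"claw":65},
    {"x":0,"y":0,"z":3.2,"wx":0,"wy":0,"wz":0,"claw":65},
    {"x":0,"y":0,"z":3.2,"wx":0,"wy":0,"wz":0,"claw":65}
  ]
}}

```text
clock: 2.25
position: [0.5927, 0.3394, 0.0315]
tool_rot: [-3.139, -0.003, -0.235]
force: [-0.1, -1.7, 1.3]
grip_width: 0.0557
```

```bash
python3 -c "
from h import *
go()
shot('side','s8',200,80,140,120,5)
shot('top','t8',150,150,150,100,5)
go()"
```

```text
t 2.25 pos [0.5927 0.3394 0.0315] rpy [-179.86   -0.14  -13.47] F [-0.1 -1.7  1.3] w 55.7 q7 -0.62
t 2.35 pos [0.5924 0.3393 0.031 ] rpy [-179.88   -0.12  -13.48] F [-0.7  0.4  0.4] w 55.6 q7 -0.62
```

View pics/s8.png

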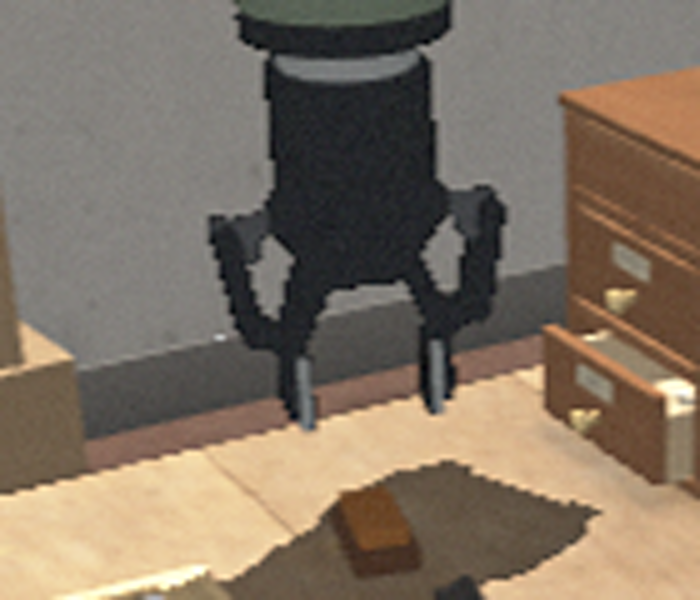

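View pics/t8.png

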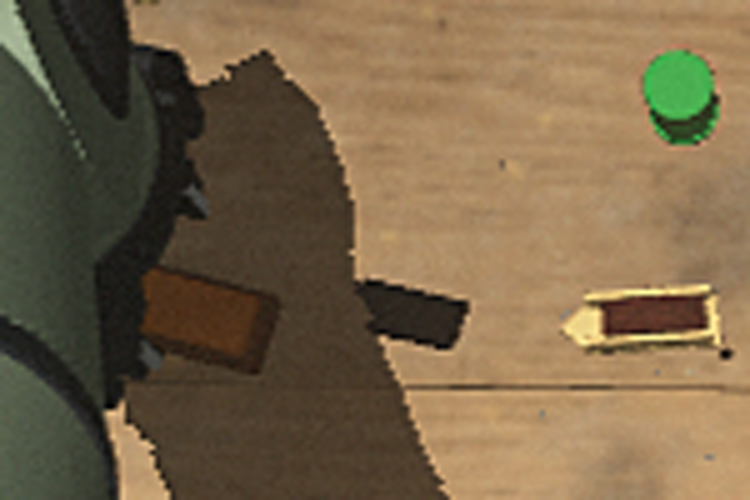

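Request:
{"method": "jog_arm", "body": {
  "increments": [
    {"x":0,"y":0,"z":2,"wx":0,"wy":0,"wz":0,"claw":65},
    {"x":0,"y":0,"z":3.1,"wx":0,"wy":0,"wz":0,"claw":65},
    {"x":0,"y":0,"z":3.1,"wx":0,"wy":0,"wz":0,"claw":65},
    {"x":0,"y":0,"z":3.1,"wx":0,"wy":0,"wz":0,"claw":65}
  ]
}}

```text
clock: 2.85
position: [0.5926, 0.3393, 0.0001]
tool_rot: [-3.14, -0.002, -0.235]
force: [-0.8, 0.2, 0.9]
grip_width: 0.0557
```

```bash
python3 -c "
from h import *
go()
shot('side','s9',240,130,80,80,7)
shot('top','t9',160,170,80,70,8)
go()"
```

```text
t 2.85 pos [0.5926 0.3393 0.0001] rpy [-179.89   -0.12  -13.48] F [-0.8  0.2  0.9] w 55.7 q7 -0.61
t 2.95 pos [0.5928 0.3394 0.0004] rpy [-179.86   -0.14  -13.48] F [-1.2 -0.5 -0. ] w 55.5 q7 -0.61
```

View pics/s9.png

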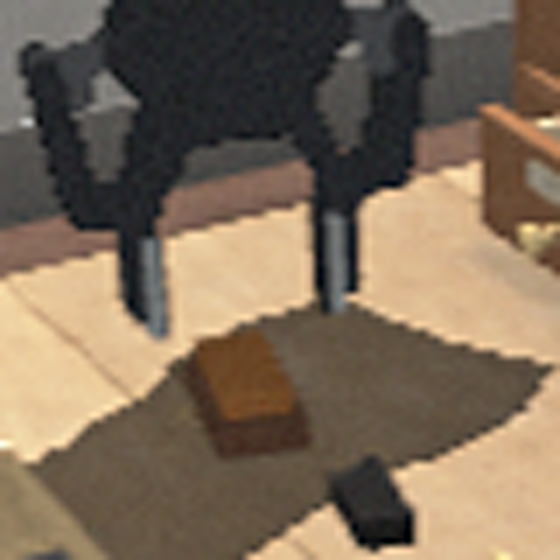

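View pics/t9.png

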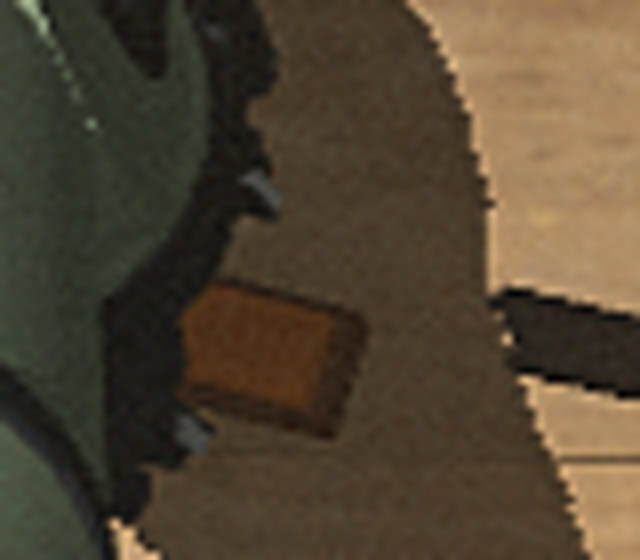

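```bash
python3 -c "
from h import *
from scipy.optimize import least_squares as L
S=cr([242.5,320],240,130,7);T=cr([235,322],160,170,8)
r=L(lambda P:np.r_[p('side',P)[0]-S,p('top',P)[0]-T],[.59,.34,.06]);print(r.x,r.fun)
a=np.radians(-13.48)
print('near-side offset expected',.011*np.array([np.sin(a),-np.cos(a)]))"
```

```text
[0.5902 0.332  0.043 ] [ 0.9146 -0.1633 -0.3039  0.7129]
near-side offset expected [-0.0026 -0.0107]
```

Request:
{"method": "jog_arm", "body": {
  "increments": [
    {"x":0,"y":0.3,"z":1.0,"wx":0,"wy":0,"wz":0,"claw":65},
    {"x":0,"y":0.3,"z":2.2,"wx":0,"wy":0,"wz":0,"claw":65},
    {"x":0,"y":0.3,"z":2.2,"wx":0,"wy":0,"wz":0,"claw":55},
    {"x":0,"y":0.3,"z":2.2,"wx":0,"wy":0,"wz":0,"claw":55}
  ]
}}

```text
clock: 3.45
position: [0.5922, 0.3365, -0.0217]
tool_rot: [-3.139, -0.002, -0.235]
force: [-0.1, -0.6, 0.7]
grip_width: 0.0473
```

```bash
python3 -c "
from h import *
go()
shot('side','s10',240,130,80,80,7)
shot('top','t10',160,170,80,70,8)
go()"
```

```text
t 3.45 pos [ 0.5922  0.3365 -0.0217] rpy [-179.87   -0.14  -13.48] F [-0.1 -0.6  0.7] w 47.3 q7 -0.6
t 3.55 pos [ 0.5923  0.3367 -0.0213] rpy [-179.84   -0.16  -13.48] F [-0.7  0.2 -0.4] w 46.8 q7 -0.6
```

View pics/s10.png

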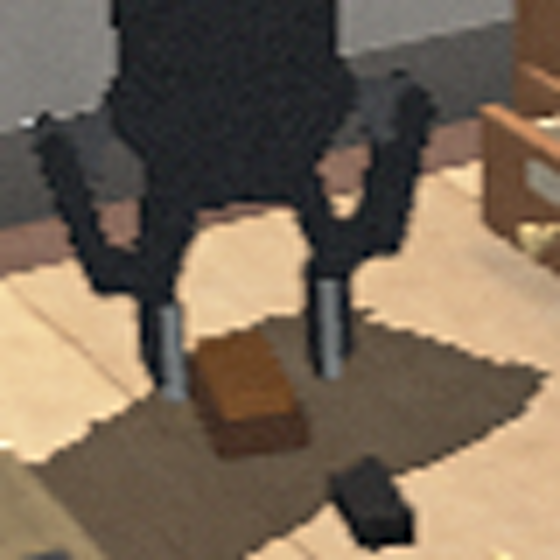

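View pics/t10.png

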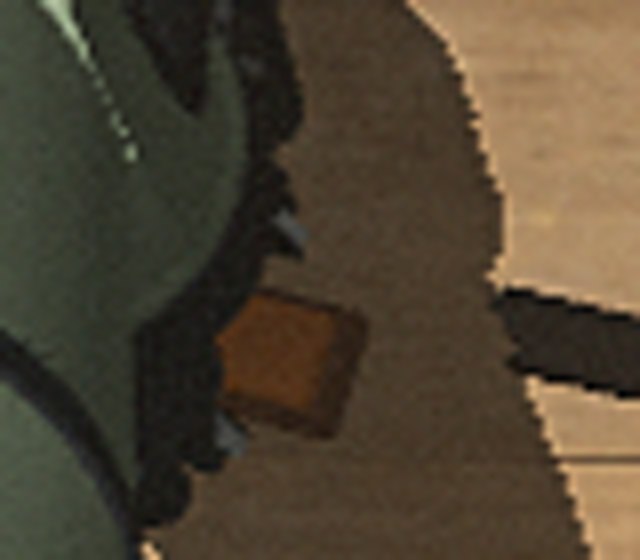

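Request:
{"method": "jog_arm", "body": {
  "increments": [
    {"x":0,"y":0,"z":0.55,"wx":0,"wy":0,"wz":0,"claw":50},
    {"x":0,"y":0,"z":0.55,"wx":0,"wy":0,"wz":0,"claw":45},
    {"x":0,"y":0,"z":0.55,"wx":0,"wy":0,"wz":0,"claw":10},
    {"x":0,"y":0,"z":0.55,"wx":0,"wy":0,"wz":0,"claw":10},
    {"x":0,"y":0,"z":0.55,"wx":0,"wy":0,"wz":0,"claw":10},
    {"x":0,"y":0,"z":0.55,"wx":0,"wy":0,"wz":0,"claw":10}
  ],
  "squeeze": 40
}}

```text
clock: 4.3
position: [0.5924, 0.3367, -0.0268]
tool_rot: [-3.139, -0.003, -0.235]
force: [0.1, 0.5, 1.3]
grip_width: 0.0321
```

```bash
python3 -c "
from h import *
go()
shot('side','s11',240,130,80,80,7)
go()"
```

```text
t 4.3 pos [ 0.5924  0.3367 -0.0268] rpy [-179.84   -0.17  -13.48] F [0.1 0.5 1.3] w 32.1 q7 -0.6
t 4.35 pos [ 0.5924  0.3367 -0.0268] rpy [-179.84   -0.17  -13.48] F [-0.4  0.4  0.4] w 32.0 q7 -0.6
```

View pics/s11.png

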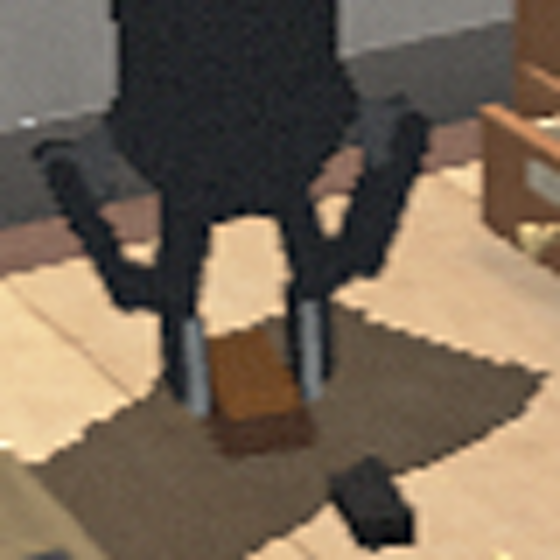

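Request:
{"method": "jog_arm", "body": {
  "increments": [
    {"x":0,"y":0,"z":0,"wx":0,"wy":0,"wz":0,"claw":0},
    {"x":0,"y":0,"z":0,"wx":0,"wy":0,"wz":0,"claw":0}
  ],
  "squeeze": 40
}}

```text
clock: 4.6
position: [0.5924, 0.3367, -0.0268]
tool_rot: [-3.139, -0.003, -0.235]
force: [0.0, -0.2, 1.4]
grip_width: 0.0321
```

Request:
{"method": "jog_arm", "body": {
  "increments": [
    {"x":0,"y":0,"z":-3,"wx":0,"wy":0,"wz":0,"claw":0},
    {"x":0,"y":0,"z":-6,"wx":0,"wy":0,"wz":0,"claw":0},
    {"x":0,"y":0,"z":-6,"wx":0,"wy":0,"wz":0,"claw":0},
    {"x":0,"y":0,"z":-6,"wx":0,"wy":0,"wz":0,"claw":0}
  ],
  "squeeze": 40
}}

```text
clock: 5.1
position: [0.5918, 0.3365, 0.0327]
tool_rot: [-3.139, -0.002, -0.235]
force: [-0.2, -0.8, -1.0]
grip_width: 0.032
```

```bash
python3 -c "
from h import *
go()
shot('side','s12',240,110,80,80,7)
go()"
```

```text
t 5.1 pos [0.5918 0.3365 0.0327] rpy [-179.86   -0.13  -13.47] F [-0.2 -0.8 -1. ] w 32.0 q7 -0.61
t 5.15 pos [0.5916 0.3364 0.0323] rpy [-179.89   -0.11  -13.47] F [-0.1 -1.  -0.3] w 32.1 q7 -0.61
```

View pics/s12.png

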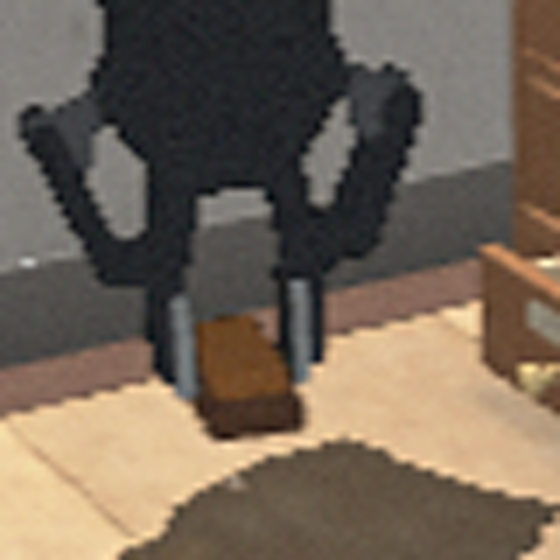

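```bash
python3 -c "
from h import *
go((.4515,-.023,.08,-82.4),(.4515,-.023,.03,-82.4))"
```

```text
t 5.15 pos [0.5916 0.3364 0.0323] rpy [-179.89   -0.11  -13.47] F [-0.1 -1.  -0.3] w 32.1 q7 -0.61
[0.4515, -0.023, 0.08, -82.4] -> xyz cm [-5.25 38.2  -4.85] w deg [-0.16 -0.03 68.93]
[0.4515, -0.023, 0.03, -82.4] -> xyz cm [-5.26 38.21  0.15] w deg [-0.16 -0.03 68.93]
```

Request:
{"method": "jog_arm", "body": {
  "increments": [
    {"x":-5.25,"y":38.2,"z":-4.85,"wx":-0.1,"wy":0,"wz":68.9,"claw":0},
    {"x":-5.25,"y":38.2,"z":-4.85,"wx":-0.1,"wy":0,"wz":68.9,"claw":0},
    {"x":-5.25,"y":38.2,"z":-4.85,"wx":-0.1,"wy":0,"wz":68.9,"claw":0},
    {"x":-5.25,"y":38.2,"z":-4.85,"wx":-0.1,"wy":0,"wz":68.9,"claw":0},
    {"x":-5.25,"y":38.2,"z":-4.85,"wx":-0.1,"wy":0,"wz":68.9,"claw":0},
    {"x":-5.25,"y":38.2,"z":-4.85,"wx":-0.1,"wy":0,"wz":68.9,"claw":0},
    {"x":-5.25,"y":38.2,"z":-4.85,"wx":-0.1,"wy":0,"wz":68.9,"claw":0},
    {"x":-5.25,"y":38.2,"z":-4.85,"wx":-0.1,"wy":0,"wz":68.9,"claw":0},
    {"x":-5.25,"y":38.2,"z":0.1,"wx":-0.1,"wy":0,"wz":68.9,"claw":0},
    {"x":-5.25,"y":38.2,"z":0.1,"wx":-0.1,"wy":0,"wz":68.9,"claw":0}
  ]
}}

```text
clock: 6.4
position: [0.4501, -0.0218, 0.0283]
tool_rot: [3.138, 0.001, -1.434]
force: [0.4, 0.0, 0.9]
grip_width: 0.0317
```

```bash
python3 -c "
from h import *
go()
shot('side','s13',220,180,150,140,5)
shot('top','t13',300,230,130,100,6)
go((.4515,-.023,-.012,-82.4),(.4515,-.023,-.018,-82.4))"
```

```text
t 6.4 pos [ 0.4501 -0.0218  0.0283] rpy [179.78   0.04 -82.19] F [0.4 0.  0.9] w 31.7 q7 -0.91
t 6.5 pos [ 0.4517 -0.0225  0.0308] rpy [-179.99    0.01  -82.28] F [-0.3  0.2  0.1] w 32.2 q7 -0.91
[0.4515, -0.023, -0.012, -82.4] -> xyz cm [0.05 0.03 4.28] w deg [-0.01  0.01  0.12]
[0.4515, -0.023, -0.018, -82.4] -> xyz cm [0.05 0.03 4.88] w deg [-0.01  0.01  0.12]
```

View pics/s13.png

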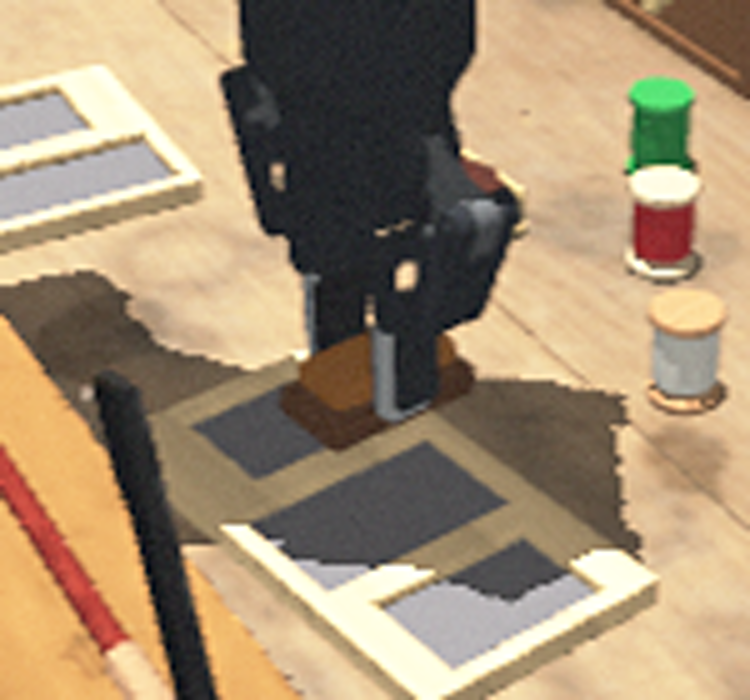

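View pics/t13.png

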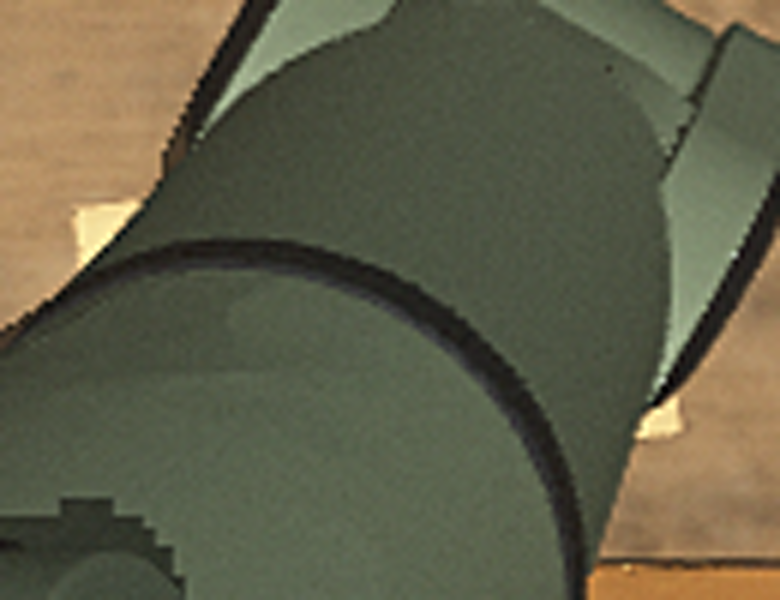

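Request:
{"method": "jog_arm", "body": {
  "increments": [
    {"x":0.05,"y":0,"z":2,"wx":0,"wy":0,"wz":0.1,"claw":0},
    {"x":0.05,"y":0,"z":3.8,"wx":0,"wy":0,"wz":0.1,"claw":0},
    {"x":0.05,"y":0,"z":3.8,"wx":0,"wy":0,"wz":0.1,"claw":0},
    {"x":0.05,"y":0,"z":3.8,"wx":0,"wy":0,"wz":0.1,"claw":0}
  ]
}}

```text
clock: 7.0
position: [0.4525, -0.0228, -0.006]
tool_rot: [-3.14, 0.0, -1.437]
force: [-0.7, 0.5, -0.8]
grip_width: 0.0318
```

```bash
python3 -c "
from h import *
go()
shot('side','s14',230,220,120,100,6)
go()"
```

```text
t 7.0 pos [ 0.4525 -0.0228 -0.006 ] rpy [-179.91    0.01  -82.35] F [-0.7  0.5 -0.8] w 31.8 q7 -0.85
t 7.05 pos [ 0.4525 -0.0228 -0.006 ] rpy [-179.91    0.01  -82.35] F [-0.1  0.1 -0.5] w 32.0 q7 -0.85
```

View pics/s14.png

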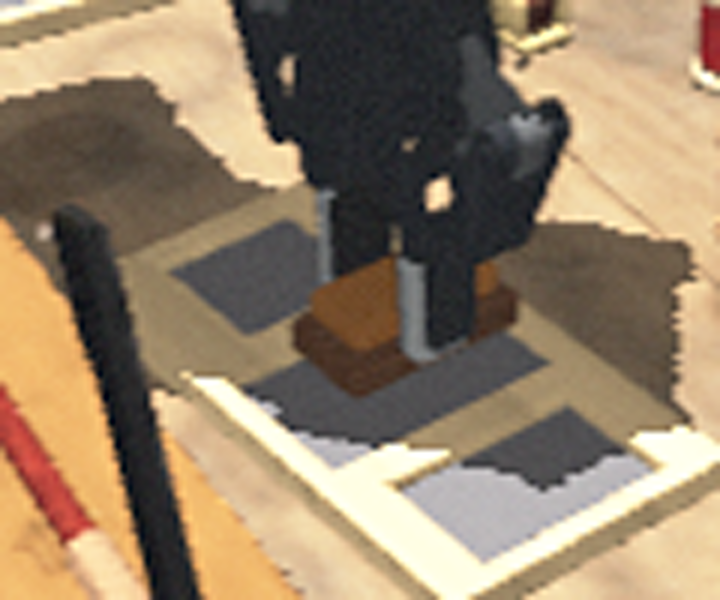

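Request:
{"method": "jog_arm", "body": {
  "increments": [
    {"x":-0.05,"y":0,"z":0.6,"wx":0,"wy":0,"wz":0,"claw":0},
    {"x":-0.05,"y":0,"z":1.0,"wx":0,"wy":0,"wz":0,"claw":0},
    {"x":-0.05,"y":0,"z":1.0,"wx":0,"wy":0,"wz":0,"claw":0},
    {"x":-0.05,"y":0,"z":1.0,"wx":0,"wy":0,"wz":0,"claw":0}
  ]
}}

```text
clock: 7.55
position: [0.4523, -0.0224, -0.016]
tool_rot: [-3.14, 0.0, -1.437]
force: [-0.7, 0.1, -0.7]
grip_width: 0.0322
```

```bash
python3 -c "
from h import *
go()
shot('side','s15',230,220,120,100,6)
go()"
```

```text
t 7.55 pos [ 0.4523 -0.0224 -0.016 ] rpy [-179.92    0.01  -82.36] F [-0.7  0.1 -0.7] w 32.2 q7 -0.84
t 7.6 pos [ 0.4524 -0.0224 -0.016 ] rpy [-179.91    0.01  -82.36] F [ 0.7  0.3 -1.4] w 32.0 q7 -0.84
```

View pics/s15.png

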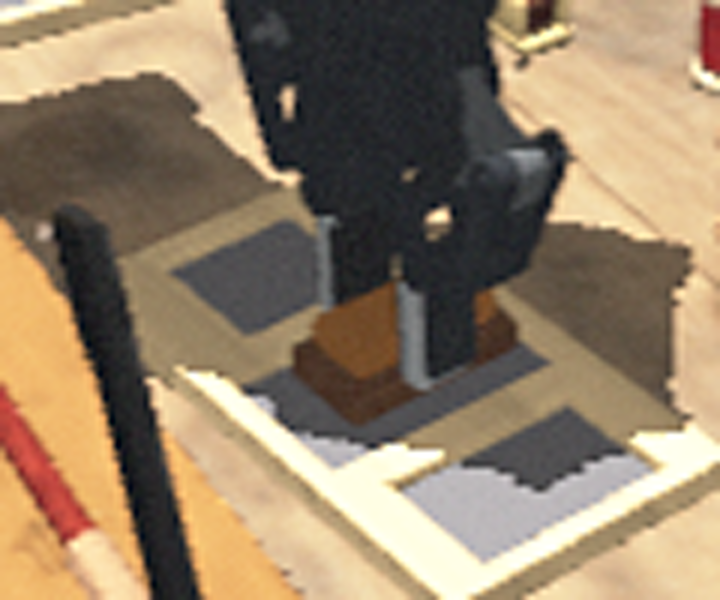

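Request:
{"method": "jog_arm", "body": {
  "increments": [
    {"x":-0.28,"y":0.2,"z":0,"wx":0,"wy":0,"wz":0,"claw":0},
    {"x":-0.28,"y":0.2,"z":0.2,"wx":0,"wy":0,"wz":0,"claw":0},
    {"x":-0.28,"y":0.2,"z":0.3,"wx":0,"wy":0,"wz":0,"claw":0},
    {"x":-0.28,"y":0.2,"z":0.3,"wx":0,"wy":0,"wz":0,"claw":0}
  ]
}}

```text
clock: 8.1
position: [0.45, -0.0199, -0.0191]
tool_rot: [-3.14, 0.0, -1.438]
force: [0.6, -0.5, -0.6]
grip_width: 0.0321
```

```bash
python3 -c "
from h import *
go()
shot('side','s16',230,220,120,100,6)
go()"
```

```text
t 8.1 pos [ 0.45   -0.0199 -0.0191] rpy [-179.92    0.    -82.36] F [ 0.6 -0.5 -0.6] w 32.1 q7 -0.84
t 8.15 pos [ 0.45   -0.0199 -0.0191] rpy [-179.92    0.01  -82.36] F [-0.3  0.4  0.1] w 32.0 q7 -0.84
```

View pics/s16.png

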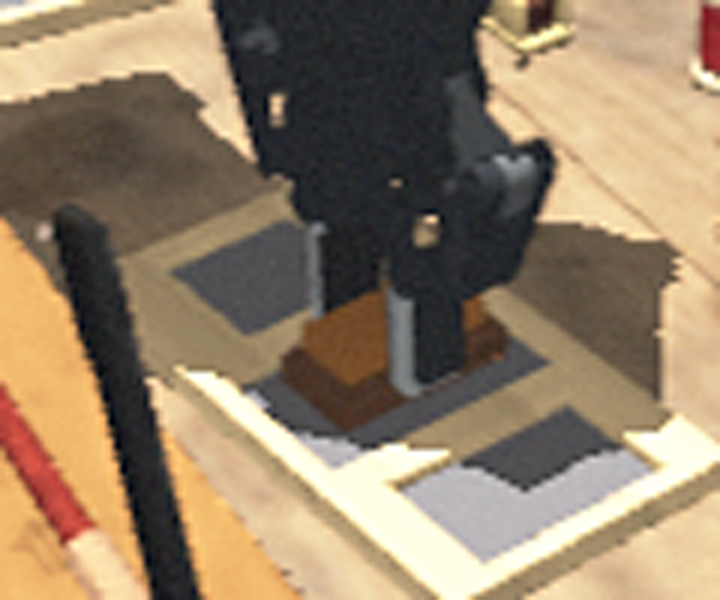

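Request:
{"method": "jog_arm", "body": {
  "increments": [
    {"x":0,"y":0,"z":0.1,"wx":0,"wy":0,"wz":0,"claw":0},
    {"x":0,"y":0,"z":0.15,"wx":0,"wy":0,"wz":0,"claw":0},
    {"x":0,"y":0,"z":0.15,"wx":0,"wy":0,"wz":0,"claw":0}
  ]
}}

```text
clock: 8.52
position: [0.45, -0.0199, -0.0206]
tool_rot: [-3.14, 0.0, -1.438]
force: [-0.6, -0.4, -0.5]
grip_width: 0.0319
```

Request:
{"method": "jog_arm", "body": {
  "increments": [
    {"x":0,"y":0,"z":0.1,"wx":0,"wy":0,"wz":0,"claw":0},
    {"x":0,"y":0,"z":0.12,"wx":0,"wy":0,"wz":0,"claw":0},
    {"x":0,"y":0,"z":0.12,"wx":0,"wy":0,"wz":0,"claw":0}
  ]
}}

```text
clock: 8.9
position: [0.45, -0.0199, -0.0218]
tool_rot: [-3.14, 0.0, -1.438]
force: [-0.3, -0.6, -0.5]
grip_width: 0.0324
```

```bash
python3 -c "
from h import *
go()
shot('side','s17',230,220,120,100,6)
go()"
```

```text
t 8.9 pos [ 0.45   -0.0199 -0.0218] rpy [-179.92    0.01  -82.36] F [-0.3 -0.6 -0.5] w 32.4 q7 -0.83
t 8.95 pos [ 0.45   -0.0199 -0.0218] rpy [-179.92    0.01  -82.36] F [ 0.6 -0.2 -0.5] w 32.1 q7 -0.83
```

View pics/s17.png

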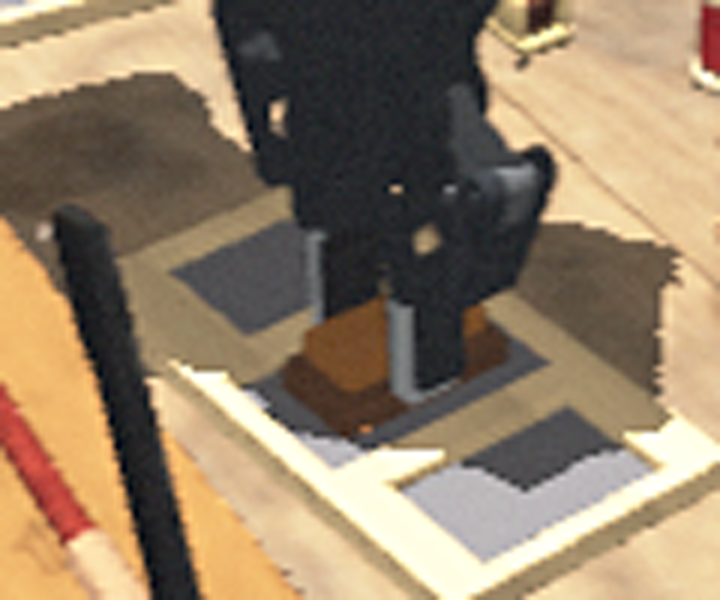

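Request:
{"method": "jog_arm", "body": {
  "increments": [
    {"x":0,"y":0,"z":0.05,"wx":0,"wy":0,"wz":0,"claw":0},
    {"x":0,"y":0,"z":0.08,"wx":0,"wy":0,"wz":0,"claw":0},
    {"x":0,"y":0,"z":0.08,"wx":0,"wy":0,"wz":0,"claw":0}
  ]
}}

```text
clock: 9.32
position: [0.4501, -0.0199, -0.022]
tool_rot: [-3.14, 0.001, -1.438]
force: [-3.9, 0.3, 21.2]
grip_width: 0.0319
```

Request:
{"method": "jog_arm", "body": {
  "increments": [
    {"x":0,"y":0,"z":-0.05,"wx":0,"wy":0,"wz":0,"claw":44},
    {"x":0,"y":0,"z":-0.05,"wx":0,"wy":0,"wz":0,"claw":46},
    {"x":0,"y":0,"z":-0.05,"wx":0,"wy":0,"wz":0,"claw":46}
  ]
}}

```text
clock: 9.7
position: [0.4501, -0.0199, -0.0216]
tool_rot: [-3.14, 0.001, -1.438]
force: [-0.7, -0.3, -0.5]
grip_width: 0.0394
```

Request:
{"method": "jog_arm", "body": {
  "increments": [
    {"x":0,"y":0,"z":-0.5,"wx":0,"wy":0,"wz":0,"claw":50},
    {"x":0,"y":0,"z":-3,"wx":0,"wy":0,"wz":0,"claw":60},
    {"x":0,"y":0,"z":-9,"wx":0,"wy":0,"wz":0,"claw":60},
    {"x":0,"y":0,"z":-13,"wx":0,"wy":0,"wz":0,"claw":60},
    {"x":0,"y":0,"z":-13,"wx":0,"wy":0,"wz":0,"claw":60}
  ]
}}

```text
clock: 10.32
position: [0.4511, -0.0196, 0.1108]
tool_rot: [-3.136, 0.001, -1.437]
force: [-0.1, -0.6, -1.7]
grip_width: 0.0513
```

```bash
python3 -c "
from h import *
shot('side','s18',230,220,120,100,6)
go((.5927,.2505,.10,-11.3),(.5927,.2505,.02,-11.3))"
```

```text
t 10.38 pos [ 0.4504 -0.0195  0.1094] rpy [-179.77    0.06  -82.33] F [0.2 0.3 0.4] w 51.3 q7 -1.02
[0.5927, 0.2505, 0.1, -11.3] -> xyz cm [-24.85 -17.7    1.04] w deg [ -0.24  -0.09 -71.03]
[0.5927, 0.2505, 0.02, -11.3] -> xyz cm [-24.85 -17.67   9.04] w deg [ -0.24  -0.09 -71.03]
```

View pics/s18.png

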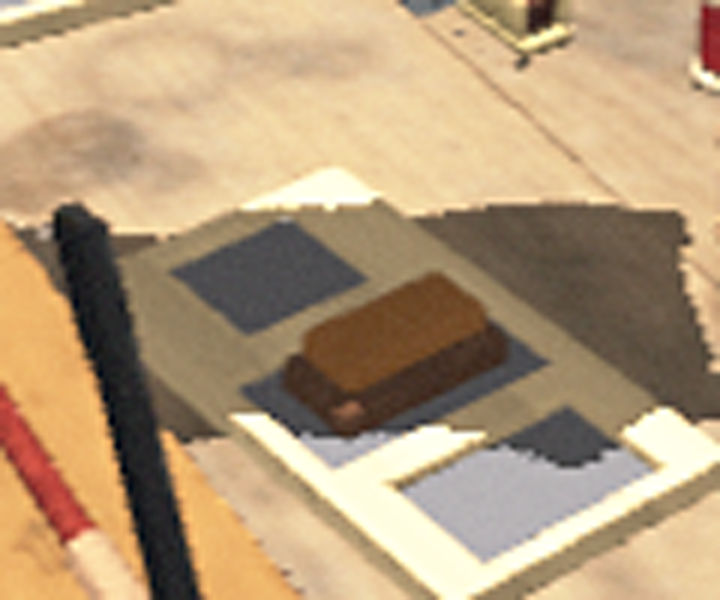

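Request:
{"method": "jog_arm", "body": {
  "increments": [
    {"x":-24.85,"y":-17.7,"z":1,"wx":-0.2,"wy":-0.1,"wz":-71,"claw":55},
    {"x":-24.85,"y":-17.7,"z":1,"wx":-0.2,"wy":-0.1,"wz":-71,"claw":55},
    {"x":-24.85,"y":-17.7,"z":1,"wx":-0.2,"wy":-0.1,"wz":-71,"claw":55},
    {"x":-24.85,"y":-17.7,"z":1,"wx":-0.2,"wy":-0.1,"wz":-71,"claw":55},
    {"x":-24.85,"y":-17.7,"z":1,"wx":-0.2,"wy":-0.1,"wz":-71,"claw":55},
    {"x":-24.85,"y":-17.7,"z":1,"wx":-0.2,"wy":-0.1,"wz":-71,"claw":55},
    {"x":-24.85,"y":-17.7,"z":1,"wx":-0.2,"wy":-0.1,"wz":-71,"claw":55},
    {"x":-24.85,"y":-17.7,"z":1,"wx":-0.2,"wy":-0.1,"wz":-71,"claw":50},
    {"x":-24.85,"y":-17.7,"z":9,"wx":-0.2,"wy":-0.1,"wz":-71,"claw":45},
    {"x":-24.85,"y":-17.7,"z":9,"wx":-0.2,"wy":-0.1,"wz":-71,"claw":45}
  ]
}}

```text
clock: 11.62
position: [0.5908, 0.2497, 0.0169]
tool_rot: [3.139, 0.004, -0.2]
force: [0.5, 0.0, -0.0]
grip_width: 0.0385
```

```bash
python3 -c "
from h import *
go()
shot('side','s19',250,140,90,90,7)
go((.5927,.2505,-.02,-11.3))"
```

```text
t 11.62 pos [0.5908 0.2497 0.0169] rpy [179.86   0.24 -11.48] F [ 0.5  0.  -0. ] w 38.5 q7 -0.45
t 11.68 pos [0.5909 0.2496 0.0165] rpy [179.84   0.24 -11.45] F [-2.1 -1.3 -2.4] w 38.5 q7 -0.45
[0.5927, 0.2505, -0.02, -11.3] -> xyz cm [ 0.18 -0.13  3.65] w deg [ 0.16  0.24 -0.15]
```

View pics/s19.png

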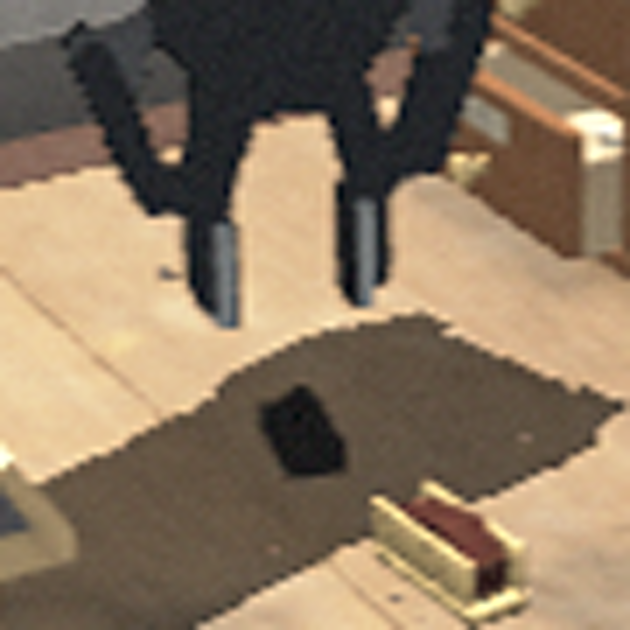

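Request:
{"method": "jog_arm", "body": {
  "increments": [
    {"x":0.2,"y":-0.1,"z":2,"wx":0.1,"wy":0.2,"wz":0,"claw":45},
    {"x":0.2,"y":-0.1,"z":4.2,"wx":0.1,"wy":0.2,"wz":0,"claw":45},
    {"x":0.2,"y":-0.1,"z":4.2,"wx":0.1,"wy":0.2,"wz":0,"claw":45},
    {"x":0.2,"y":-0.1,"z":4.2,"wx":0.1,"wy":0.2,"wz":0,"claw":45}
  ]
}}

```text
clock: 12.18
position: [0.5932, 0.2501, -0.025]
tool_rot: [3.141, 0.0, -0.2]
force: [0.1, 0.2, 0.2]
grip_width: 0.0381
```

```bash
python3 -c "
from h import *
go()
shot('side','s20',250,150,80,80,7)
shot('top','t20',190,180,80,60,9)
go()"
```

```text
t 12.18 pos [ 0.5932  0.2501 -0.025 ] rpy [179.96   0.01 -11.47] F [0.1 0.2 0.2] w 38.1 q7 -0.43
t 12.28 pos [ 0.5934  0.2503 -0.0246] rpy [179.99  -0.02 -11.46] F [ 0.1  0.9 -0.2] w 38.5 q7 -0.43
```

View pics/s20.png

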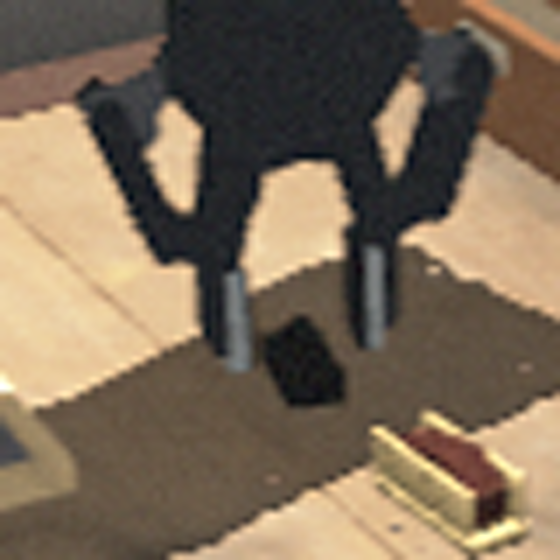

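View pics/t20.png

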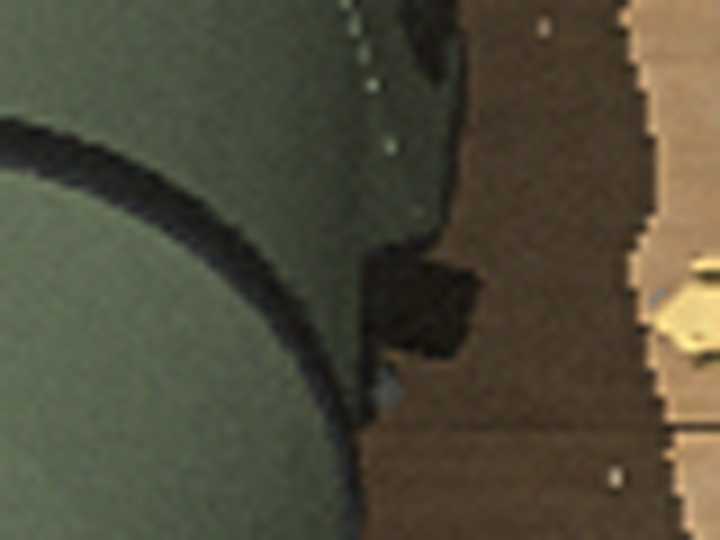

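```bash
python3 -c "
from h import *
for z in (.0,.01,.02): print((p('side',[[.591,.2393,z],[.591,.2423,z],[.588,.2393,z]])-[250,150])*7)
go()"
```

```text
[[310.9695 394.9108]
 [306.6335 391.2032]
 [303.0325 397.2176]]
[[309.9998 368.3361]
 [305.6445 364.6634]
 [302.0229 370.6238]]
[[309.0205 341.5012]
 [304.6459 337.8643]
 [301.0034 343.7693]]
t 12.28 pos [ 0.5934  0.2503 -0.0246] rpy [179.99  -0.02 -11.46] F [ 0.1  0.9 -0.2] w 38.5 q7 -0.43
```

Request:
{"method": "jog_arm", "body": {
  "increments": [
    {"x":0.1,"y":0,"z":0.4,"wx":0,"wy":0,"wz":0,"claw":42},
    {"x":0.1,"y":0,"z":0.65,"wx":0,"wy":0,"wz":0,"claw":42},
    {"x":0.1,"y":0,"z":0.65,"wx":0,"wy":0,"wz":0,"claw":42}
  ]
}}

```text
clock: 12.65
position: [0.5943, 0.25, -0.0313]
tool_rot: [3.141, -0.0, -0.2]
force: [-0.3, -0.6, 0.8]
grip_width: 0.0354
```

Request:
{"method": "jog_arm", "body": {
  "increments": [
    {"x":0,"y":0,"z":0,"wx":0,"wy":0,"wz":0,"claw":0},
    {"x":0,"y":0,"z":0,"wx":0,"wy":0,"wz":0,"claw":0},
    {"x":0,"y":0,"z":0,"wx":0,"wy":0,"wz":0,"claw":0},
    {"x":0,"y":0,"z":0,"wx":0,"wy":0,"wz":0,"claw":0}
  ],
  "squeeze": 40
}}

```text
clock: 13.15
position: [0.5943, 0.25, -0.0311]
tool_rot: [3.141, -0.0, -0.2]
force: [-1.6, -0.5, 6.5]
grip_width: 0.0187
```

```bash
python3 -c "
from h import *
go()
shot('side','s21',250,150,80,80,7)
go()"
```

```text
t 13.15 pos [ 0.5943  0.25   -0.0311] rpy [179.98  -0.01 -11.46] F [-1.6 -0.5  6.5] w 18.7 q7 -0.43
t 13.2 pos [ 0.5943  0.2501 -0.0312] rpy [179.98  -0.   -11.46] F [-1.2 -0.2  5.9] w 18.6 q7 -0.43
```

View pics/s21.png

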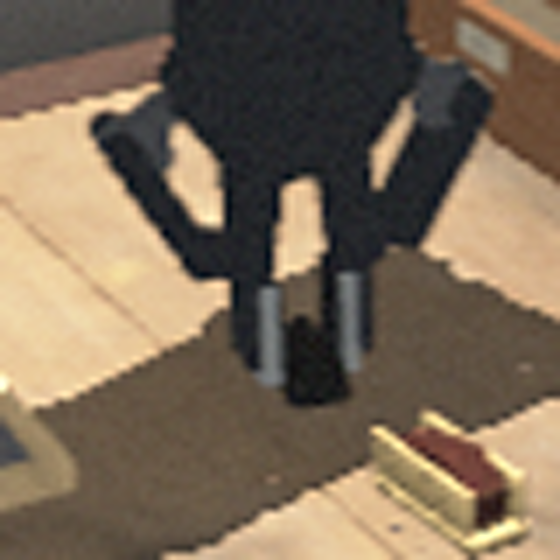

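Request:
{"method": "jog_arm", "body": {
  "increments": [
    {"x":0,"y":0,"z":0,"wx":0,"wy":0,"wz":0,"claw":32},
    {"x":0,"y":0,"z":0,"wx":0,"wy":0,"wz":0,"claw":32},
    {"x":0,"y":0,"z":0.1,"wx":0,"wy":0,"wz":0,"claw":32},
    {"x":0,"y":0,"z":0.1,"wx":0,"wy":0,"wz":0,"claw":32}
  ]
}}

```text
clock: 13.7
position: [0.5942, 0.25, -0.0323]
tool_rot: [3.141, 0.0, -0.2]
force: [-0.2, -0.2, -0.7]
grip_width: 0.0276
```

Request:
{"method": "jog_arm", "body": {
  "increments": [
    {"x":0,"y":0,"z":0.1,"wx":0,"wy":0,"wz":0,"claw":32},
    {"x":0,"y":0,"z":0.1,"wx":0,"wy":0,"wz":0,"claw":32}
  ]
}}

```text
clock: 13.95
position: [0.5941, 0.25, -0.0335]
tool_rot: [3.141, 0.0, -0.2]
force: [-0.6, -0.7, -0.9]
grip_width: 0.0273
```

Request:
{"method": "jog_arm", "body": {
  "increments": [
    {"x":0,"y":0,"z":0.2,"wx":0,"wy":0,"wz":0,"claw":32},
    {"x":0,"y":0,"z":0.2,"wx":0,"wy":0,"wz":0,"claw":32}
  ]
}}

```text
clock: 14.2
position: [0.5943, 0.2501, -0.0349]
tool_rot: [3.141, -0.0, -0.2]
force: [-3.8, -0.2, 10.1]
grip_width: 0.0276
```

Request:
{"method": "jog_arm", "body": {
  "increments": [
    {"x":0,"y":0,"z":-0.63,"wx":0,"wy":0,"wz":0,"claw":32},
    {"x":0,"y":0,"z":-0.63,"wx":0,"wy":0,"wz":0,"claw":32},
    {"x":0,"y":0,"z":-0.63,"wx":0,"wy":0,"wz":0,"claw":0},
    {"x":0,"y":0,"z":-0.63,"wx":0,"wy":0,"wz":0,"claw":0},
    {"x":0,"y":0,"z":-0.63,"wx":0,"wy":0,"wz":0,"claw":0}
  ],
  "squeeze": 40
}}

```text
clock: 14.82
position: [0.5945, 0.2501, -0.0283]
tool_rot: [-3.142, -0.0, -0.2]
force: [-2.6, 0.1, 8.9]
grip_width: 0.0184
```

Request:
{"method": "jog_arm", "body": {
  "increments": [
    {"x":0,"y":0,"z":-3,"wx":0,"wy":0,"wz":0,"claw":0},
    {"x":0,"y":0,"z":-9,"wx":0,"wy":0,"wz":0,"claw":0},
    {"x":0,"y":0,"z":-9,"wx":0,"wy":0,"wz":0,"claw":0}
  ]
}}

```text
clock: 15.2
position: [0.5967, 0.2509, 0.0658]
tool_rot: [-3.138, -0.005, -0.2]
force: [0.1, 0.3, -0.6]
grip_width: 0.0182
```

```bash
python3 -c "
from h import *
go()
shot('side','s22',250,110,80,80,7)
print(tray('three',0,-.066))
go((.4575,-.0825,.06,-82.4),(.4575,-.0825,.0,-82.4))"
```

```text
t 15.2 pos [0.5967 0.2509 0.0658] rpy [-179.78   -0.29  -11.48] F [ 0.1  0.3 -0.6] w 18.2 q7 -0.46
[ 0.4602 -0.0854]
t 15.25 pos [0.5954 0.2507 0.0635] rpy [-179.88   -0.15  -11.46] F [-0.6 -0.2  0.7] w 18.2 q7 -0.46
[0.4575, -0.0825, 0.06, -82.4] -> xyz cm [-6.89 35.39  0.26] w deg [-0.19 -0.05 70.94]
[0.4575, -0.0825, 0.0, -82.4] -> xyz cm [-6.91 35.4   6.26] w deg [-0.19 -0.05 70.94]
```

View pics/s22.png

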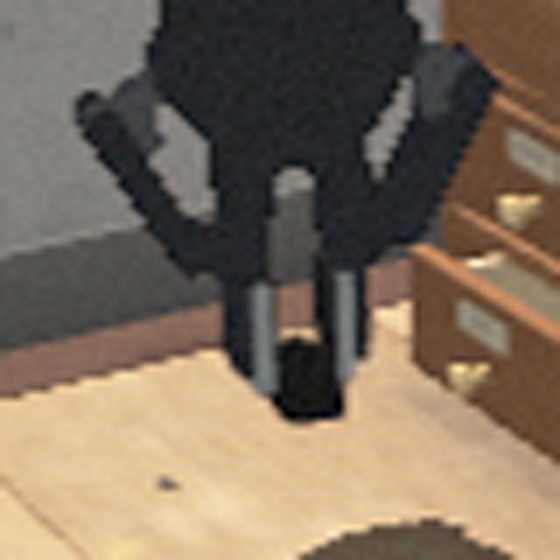

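Request:
{"method": "jog_arm", "body": {
  "increments": [
    {"x":-6.9,"y":35.4,"z":0.2,"wx":-0.2,"wy":0,"wz":70.9,"claw":0},
    {"x":-6.9,"y":35.4,"z":0.2,"wx":-0.2,"wy":0,"wz":70.9,"claw":0},
    {"x":-6.9,"y":35.4,"z":0.2,"wx":-0.2,"wy":0,"wz":70.9,"claw":0},
    {"x":-6.9,"y":35.4,"z":0.2,"wx":-0.2,"wy":0,"wz":70.9,"claw":0},
    {"x":-6.9,"y":35.4,"z":0.2,"wx":-0.2,"wy":0,"wz":70.9,"claw":0},
    {"x":-6.9,"y":35.4,"z":0.2,"wx":-0.2,"wy":0,"wz":70.9,"claw":0},
    {"x":-6.9,"y":35.4,"z":0.2,"wx":-0.2,"wy":0,"wz":70.9,"claw":0},
    {"x":-6.9,"y":35.4,"z":0.2,"wx":-0.2,"wy":0,"wz":70.9,"claw":0},
    {"x":-6.9,"y":35.4,"z":6.2,"wx":-0.2,"wy":0,"wz":70.9,"claw":0},
    {"x":-6.9,"y":35.4,"z":6.2,"wx":-0.2,"wy":0,"wz":70.9,"claw":0}
  ]
}}

```text
clock: 16.5
position: [0.4552, -0.0818, -0.0019]
tool_rot: [3.136, 0.001, -1.434]
force: [-0.5, -0.6, -0.0]
grip_width: 0.0178
```

Request:
{"method": "jog_arm", "body": {
  "increments": [
    {"x":0,"y":0,"z":1.3,"wx":0,"wy":0,"wz":0,"claw":0},
    {"x":0,"y":0,"z":1.3,"wx":0,"wy":0,"wz":0,"claw":0},
    {"x":0,"y":0,"z":1.3,"wx":0,"wy":0,"wz":0,"claw":0}
  ]
}}

```text
clock: 16.88
position: [0.4557, -0.0818, -0.0141]
tool_rot: [3.137, 0.001, -1.434]
force: [0.3, -0.1, 0.0]
grip_width: 0.0185
```

```bash
python3 -c "
from h import *
go()
shot('side','s23',250,230,110,90,7)
go((.4575,-.0825,-.018,-82.4),(.4575,-.0825,-.0225,-82.4))"
```

```text
t 16.88 pos [ 0.4557 -0.0818 -0.0141] rpy [179.74   0.03 -82.16] F [ 0.3 -0.1  0. ] w 18.5 q7 -0.71
t 16.93 pos [ 0.4557 -0.0818 -0.0141] rpy [179.75   0.03 -82.17] F [ 0.1  0.1 -0.6] w 18.3 q7 -0.71
[0.4575, -0.0825, -0.018, -82.4] -> xyz cm [ 0.1  -0.17  0.39] w deg [0.25 0.03 0.23]
[0.4575, -0.0825, -0.0225, -82.4] -> xyz cm [ 0.1  -0.17  0.84] w deg [0.25 0.03 0.23]
```

View pics/s23.png

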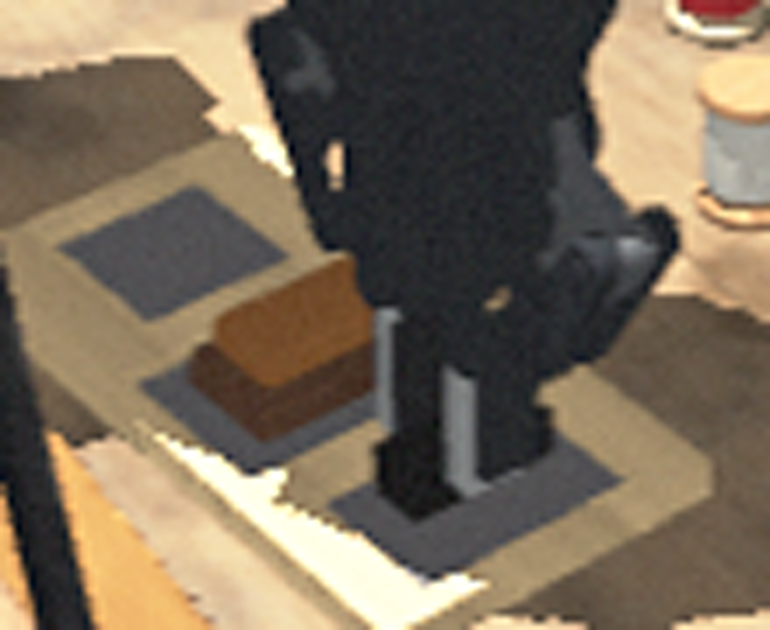

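Request:
{"method": "jog_arm", "body": {
  "increments": [
    {"x":0,"y":-0.45,"z":0.2,"wx":0.2,"wy":0,"wz":0.2,"claw":0},
    {"x":0,"y":-0.45,"z":0.7,"wx":0.2,"wy":0,"wz":0.2,"claw":0},
    {"x":0,"y":-0.45,"z":0.8,"wx":0.2,"wy":0,"wz":0.2,"claw":0},
    {"x":0,"y":-0.45,"z":0.8,"wx":0.2,"wy":0,"wz":0.2,"claw":0}
  ]
}}

```text
clock: 17.42
position: [0.4599, -0.0812, -0.0223]
tool_rot: [3.14, 0.001, -1.438]
force: [0.0, -0.1, -0.4]
grip_width: 0.0182
```

```bash
python3 -c "
from h import *
go()
shot('side','s24',250,230,110,90,7)
go()"
```

```text
t 17.43 pos [ 0.4599 -0.0812 -0.0223] rpy [179.92   0.03 -82.37] F [ 0.  -0.1 -0.4] w 18.2 q7 -0.7
t 17.48 pos [ 0.46   -0.0812 -0.0222] rpy [179.94   0.03 -82.37] F [ 0.1  0.  -0.2] w 18.4 q7 -0.7
```

View pics/s24.png

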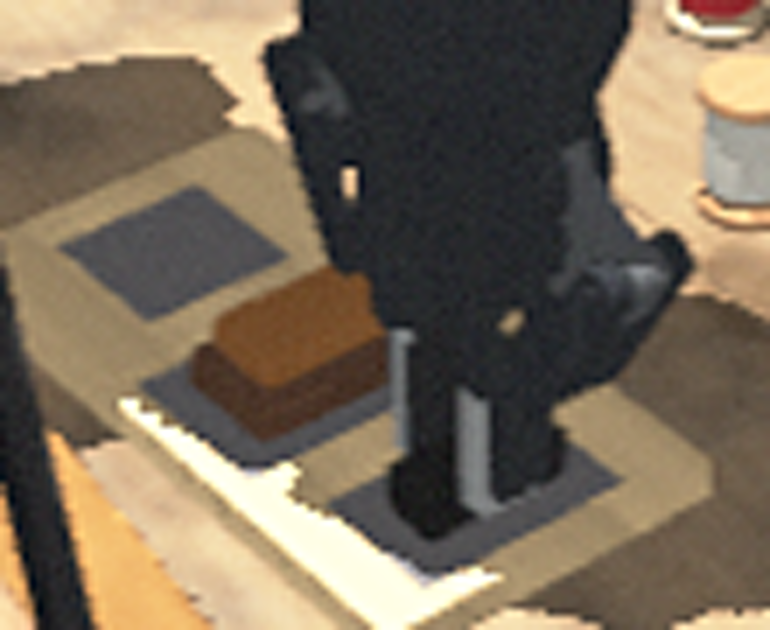

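Request:
{"method": "jog_arm", "body": {
  "increments": [
    {"x":0,"y":0,"z":0.1,"wx":0,"wy":0,"wz":0,"claw":0},
    {"x":0,"y":0,"z":0.12,"wx":0,"wy":0,"wz":0,"claw":0},
    {"x":0,"y":0,"z":0.12,"wx":0,"wy":0,"wz":0,"claw":0}
  ]
}}

```text
clock: 17.85
position: [0.46, -0.0813, -0.0233]
tool_rot: [3.14, 0.001, -1.438]
force: [-1.0, -0.2, 1.6]
grip_width: 0.0185
```

Request:
{"method": "jog_arm", "body": {
  "increments": [
    {"x":0,"y":0,"z":0,"wx":0,"wy":0,"wz":0,"claw":30},
    {"x":0,"y":0,"z":0,"wx":0,"wy":0,"wz":0,"claw":30},
    {"x":0,"y":0,"z":0,"wx":0,"wy":0,"wz":0,"claw":30},
    {"x":0,"y":0,"z":-0.5,"wx":0,"wy":0,"wz":0,"claw":32},
    {"x":0,"y":0,"z":-4,"wx":0,"wy":0,"wz":0,"claw":40},
    {"x":0,"y":0,"z":-10,"wx":0,"wy":0,"wz":0,"claw":50},
    {"x":0,"y":0,"z":-13,"wx":0,"wy":0,"wz":0,"claw":55},
    {"x":0,"y":0,"z":-13,"wx":0,"wy":0,"wz":0,"claw":55}
  ]
}}

```text
clock: 18.85
position: [0.4612, -0.0811, 0.1087]
tool_rot: [-3.139, 0.001, -1.437]
force: [-0.5, -0.3, -1.3]
grip_width: 0.0473
```

```bash
python3 -c "
from h import *
go((.592,-.0085,.085,0),(.592,-.0085,.03,0))
shot('side','s25',250,210,130,110,6)
go((.592,-.0085,.085,0))"
```

```text
t 18.85 pos [ 0.4612 -0.0811  0.1087] rpy [-179.87    0.04  -82.35] F [-0.5 -0.3 -1.3] w 47.3 q7 -0.88
[0.592, -0.0085, 0.085, 0] -> xyz cm [ -5.45 -13.93   2.4 ] w deg [ -0.14  -0.07 -82.35]
[0.592, -0.0085, 0.03, 0] -> xyz cm [ -5.45 -13.91   7.9 ] w deg [ -0.14  -0.07 -82.35]
t 18.9 pos [ 0.4606 -0.0809  0.1075] rpy [-179.96    0.05  -82.34] F [-0.3  0.6 -0.2] w 46.9 q7 -0.88
[0.592, -0.0085, 0.085, 0] -> xyz cm [ -5.42 -13.99   2.26] w deg [ -0.06   0.01 -82.34]
```

View pics/s25.png

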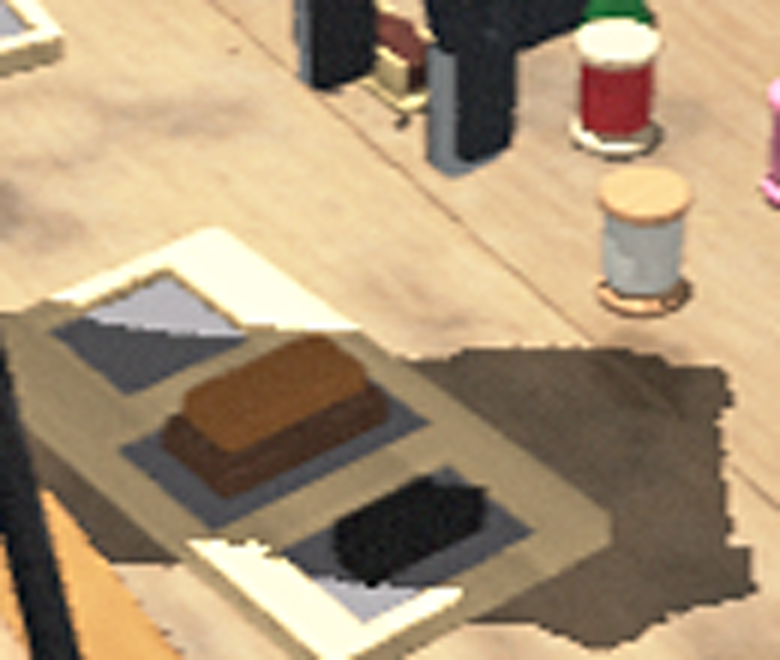

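Request:
{"method": "jog_arm", "body": {
  "increments": [
    {"x":-5.4,"y":-14,"z":2.2,"wx":0,"wy":0,"wz":-82.3,"claw":62},
    {"x":-5.4,"y":-14,"z":2.2,"wx":0,"wy":0,"wz":-82.3,"claw":62},
    {"x":-5.4,"y":-14,"z":2.2,"wx":0,"wy":0,"wz":-82.3,"claw":62},
    {"x":-5.4,"y":-14,"z":2.2,"wx":0,"wy":0,"wz":-82.3,"claw":62},
    {"x":-5.4,"y":-14,"z":2.2,"wx":0,"wy":0,"wz":-82.3,"claw":62},
    {"x":-5.4,"y":-14,"z":2.2,"wx":0,"wy":0,"wz":-82.3,"claw":62},
    {"x":-5.4,"y":-14,"z":2.2,"wx":0,"wy":0,"wz":-82.3,"claw":62},
    {"x":-5.4,"y":-14,"z":2.2,"wx":0,"wy":0,"wz":-82.3,"claw":62},
    {"x":-5.4,"y":-14,"z":6,"wx":0,"wy":0,"wz":-82.3,"claw":62},
    {"x":-5.4,"y":-14,"z":6,"wx":0,"wy":0,"wz":-82.3,"claw":62}
  ]
}}

```text
clock: 20.15
position: [0.5899, -0.0088, 0.0449]
tool_rot: [-3.141, 0.005, -0.001]
force: [-0.7, 0.2, 0.1]
grip_width: 0.0526
```

```bash
python3 -c "
from h import *
go()
shot('side','s26',310,180,110,90,7)
shot('top','t26',310,170,80,60,9)
go((.592,-.0095,.02,0),(.592,-.0095,-.0245,0))"
```

```text
t 20.15 pos [ 0.5899 -0.0088  0.0449] rpy [-179.95    0.28   -0.07] F [-0.7  0.2  0.1] w 52.6 q7 0.12
t 20.25 pos [ 0.5918 -0.0089  0.0476] rpy [-179.95    0.04   -0.07] F [-0.1 -0.7  0.5] w 53.2 q7 0.12
[0.592, -0.0095, 0.02, 0] -> xyz cm [0.02 0.06 2.76] w deg [-0.05  0.04 -0.07]
[0.592, -0.0095, -0.0245, 0] -> xyz cm [0.02 0.07 7.21] w deg [-0.05  0.04 -0.07]
```

View pics/s26.png

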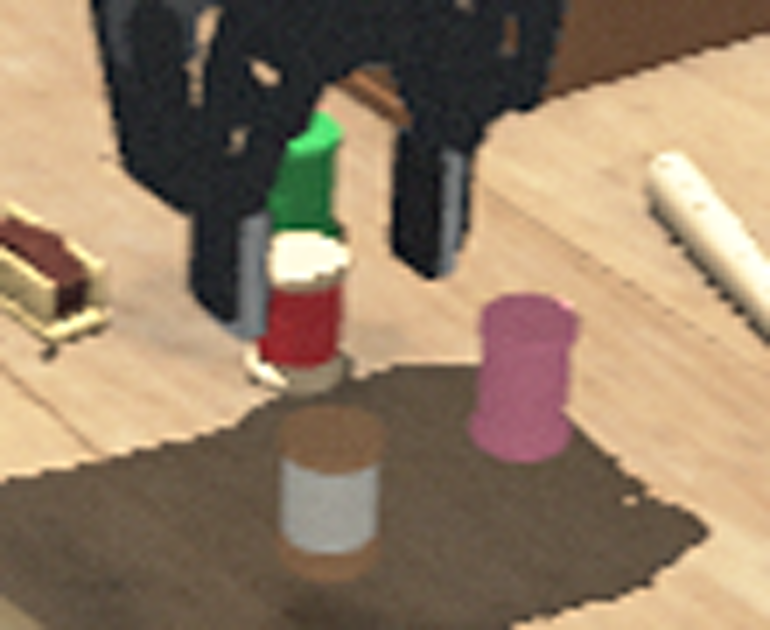

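View pics/t26.png

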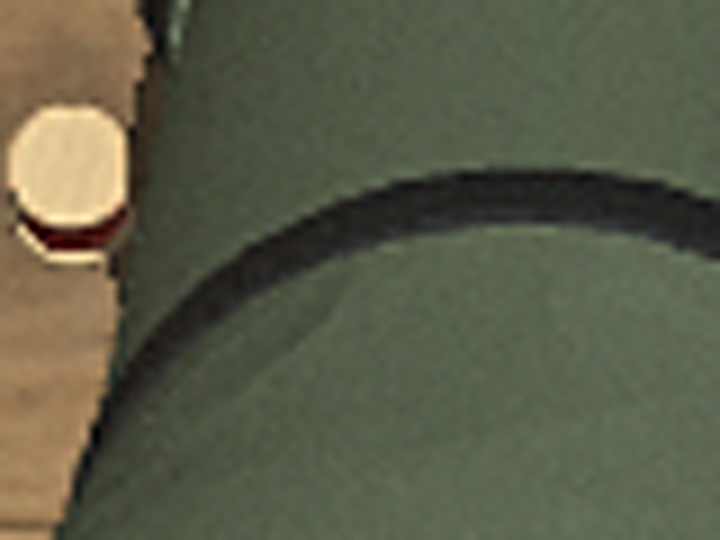

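Request:
{"method": "jog_arm", "body": {
  "increments": [
    {"x":0,"y":0.06,"z":3,"wx":0,"wy":0,"wz":0,"claw":60},
    {"x":0,"y":0.06,"z":3.5,"wx":0,"wy":0,"wz":0,"claw":60},
    {"x":0,"y":0.06,"z":3.5,"wx":0,"wy":0,"wz":0,"claw":60}
  ]
}}

```text
clock: 20.62
position: [0.5921, -0.0095, 0.0134]
tool_rot: [-3.141, 0.0, -0.001]
force: [0.5, -0.2, -0.6]
grip_width: 0.0513
```

```bash
python3 -c "
from h import *
shot('side','s27',310,180,110,90,7)
go((.592,-.0095,-.0245,0))"
```

```text
t 20.68 pos [ 0.5924 -0.0095  0.0137] rpy [-179.95   -0.02   -0.08] F [0.2 0.  0.6] w 51.3 q7 0.13
[0.592, -0.0095, -0.0245, 0] -> xyz cm [-0.04  0.01  3.82] w deg [-0.05 -0.02 -0.08]
```

View pics/s27.png

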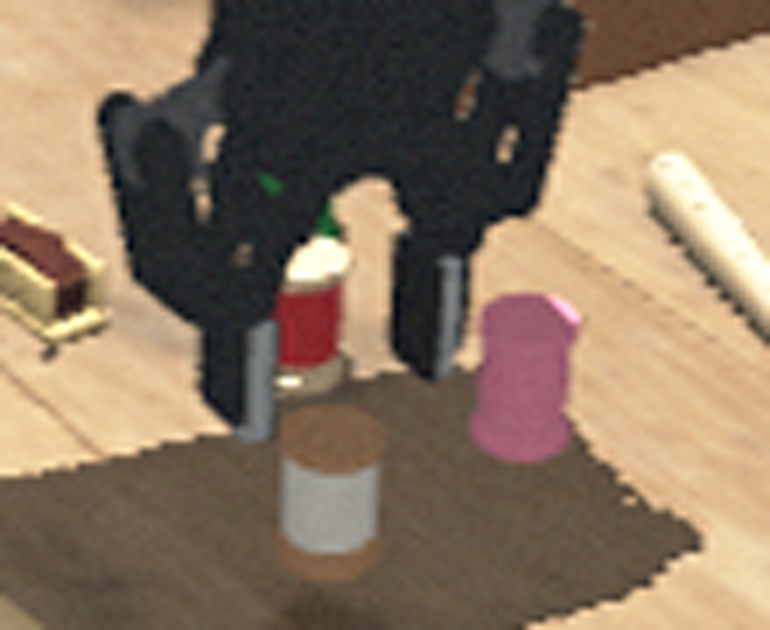

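```bash
python3 -c "
from h import *
# near corner bottoms L(258,437) R(447,375)
for z in (.049,.052): print(w('side',cr([[258,437],[447,375],[352.5,406]],310,180,7),z))
print(w('side',cr([[332,440]],310,180,7),.04))
go()"
```

```text
[[ 0.566  -0.011   0.049 ]
 [ 0.6273 -0.0123  0.049 ]
 [ 0.5962 -0.0116  0.049 ]]
[[ 0.5633 -0.0148  0.052 ]
 [ 0.6242 -0.016   0.052 ]
 [ 0.5934 -0.0154  0.052 ]]
[[ 0.5901 -0.0114  0.04  ]]
t 20.68 pos [ 0.5924 -0.0095  0.0137] rpy [-179.95   -0.02   -0.08] F [0.2 0.  0.6] w 51.3 q7 0.13
```

Request:
{"method": "jog_arm", "body": {
  "increments": [
    {"x":0,"y":0.35,"z":0,"wx":0,"wy":0,"wz":0,"claw":60},
    {"x":0,"y":0.35,"z":2,"wx":0,"wy":0,"wz":0,"claw":60},
    {"x":0,"y":0.35,"z":3.8,"wx":0,"wy":0,"wz":0,"claw":60},
    {"x":0,"y":0.35,"z":3.8,"wx":0,"wy":0,"wz":0,"claw":60}
  ]
}}

```text
clock: 21.18
position: [0.5911, -0.0129, -0.0262]
tool_rot: [-3.141, 0.003, -0.001]
force: [-0.9, -0.2, -0.4]
grip_width: 0.0514
```

```bash
python3 -c "
from h import *
shot('side','s28',310,180,110,90,7)
go((.592,-.0095,-.0245,0))"
```

```text
t 21.23 pos [ 0.5917 -0.013  -0.0253] rpy [-179.96    0.09   -0.08] F [0.6 0.4 0.5] w 50.9 q7 0.15
[0.592, -0.0095, -0.0245, 0] -> xyz cm [ 0.03 -0.35 -0.08] w deg [-0.04  0.09 -0.08]
```

View pics/s28.png

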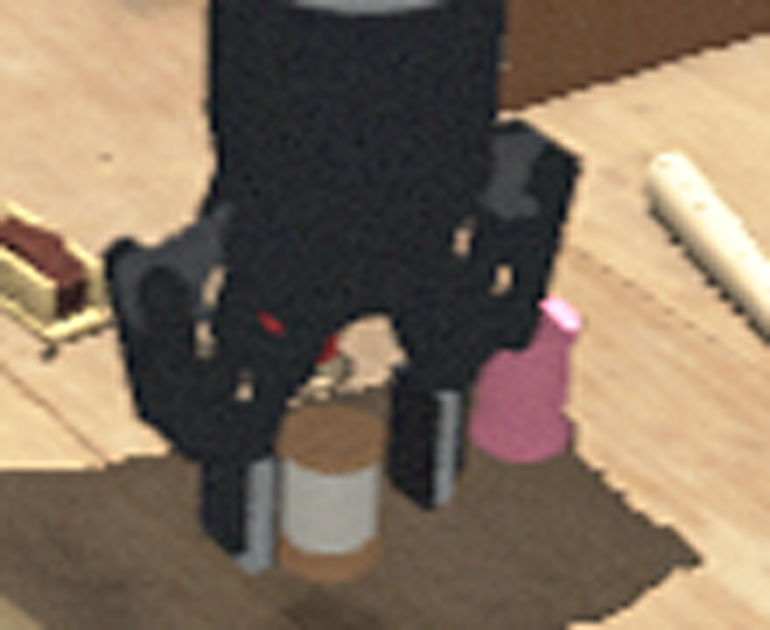

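Request:
{"method": "jog_arm", "body": {
  "increments": [
    {"x":0,"y":0,"z":0,"wx":0,"wy":0,"wz":0,"claw":0},
    {"x":0,"y":0,"z":0,"wx":0,"wy":0,"wz":0,"claw":0},
    {"x":0,"y":0,"z":0,"wx":0,"wy":0,"wz":0,"claw":0},
    {"x":0,"y":0,"z":0,"wx":0,"wy":0,"wz":0,"claw":0},
    {"x":0,"y":0,"z":0,"wx":0,"wy":0,"wz":0,"claw":0}
  ],
  "squeeze": 40
}}

```text
clock: 21.85
position: [0.5921, -0.013, -0.025]
tool_rot: [-3.141, 0.001, -0.002]
force: [1.4, -0.0, 6.3]
grip_width: 0.0248
```

Request:
{"method": "jog_arm", "body": {
  "increments": [
    {"x":0,"y":0,"z":-3,"wx":0,"wy":0,"wz":0,"claw":0},
    {"x":0,"y":0,"z":-8,"wx":0,"wy":0,"wz":0,"claw":0},
    {"x":0,"y":0,"z":-8,"wx":0,"wy":0,"wz":0,"claw":0},
    {"x":0,"y":0,"z":-8,"wx":0,"wy":0,"wz":0,"claw":0}
  ]
}}

```text
clock: 22.35
position: [0.5918, -0.0129, 0.0548]
tool_rot: [-3.141, 0.001, -0.001]
force: [0.1, 0.1, -0.7]
grip_width: 0.0249
```

```bash
python3 -c "
from h import *
shot('side','s29',310,150,110,90,7)
go((.442,.0425,.055,7.6),(.442,.0425,.0,7.6))"
```

```text
t 22.4 pos [ 0.5915 -0.013   0.0543] rpy [-179.96    0.12   -0.07] F [ 0.1  0.1 -0.5] w 24.7 q7 0.12
[0.442, 0.0425, 0.055, 7.6] -> xyz cm [-14.96  -5.53  -0.04] w deg [-0.05  0.11 -7.67]
[0.442, 0.0425, 0.0, 7.6] -> xyz cm [-14.95  -5.52   5.46] w deg [-0.05  0.11 -7.67]
```

View pics/s29.png

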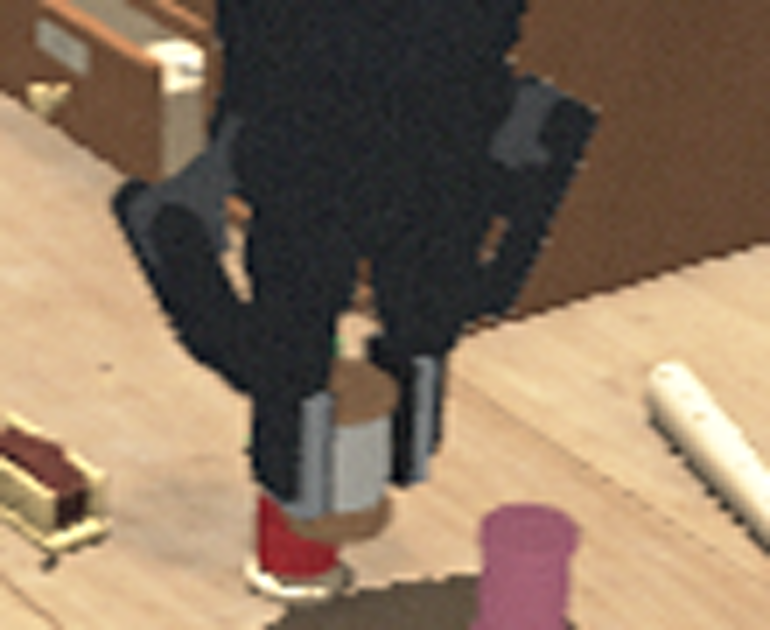

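Request:
{"method": "jog_arm", "body": {
  "increments": [
    {"x":-14.95,"y":-5.3,"z":0,"wx":0,"wy":0.1,"wz":-7.6,"claw":0},
    {"x":-14.95,"y":-5.3,"z":0,"wx":0,"wy":0.1,"wz":-7.6,"claw":0},
    {"x":-14.95,"y":-5.3,"z":0,"wx":0,"wy":0.1,"wz":-7.6,"claw":0},
    {"x":-14.95,"y":-5.3,"z":4,"wx":0,"wy":0.1,"wz":-7.6,"claw":0},
    {"x":-14.95,"y":-5.3,"z":6,"wx":0,"wy":0.1,"wz":-7.6,"claw":0},
    {"x":-14.95,"y":-5.3,"z":6,"wx":0,"wy":0.1,"wz":-7.6,"claw":0}
  ]
}}

```text
clock: 23.15
position: [0.4405, 0.0399, -0.0069]
tool_rot: [-3.141, 0.004, 0.131]
force: [0.5, -0.1, -0.3]
grip_width: 0.0244
```

```bash
python3 -c "
from h import *
shot('side','s30',230,200,110,90,7)
go((.442,.040,-.019,7.6))"
```

```text
t 23.2 pos [ 0.4411  0.04   -0.006 ] rpy [-179.96    0.14    7.51] F [ 0.4  0.2 -0.5] w 24.9 q7 0.14
[0.442, 0.04, -0.019, 7.6] -> xyz cm [0.09 0.01 1.3 ] w deg [-0.04  0.14 -0.09]
```

View pics/s30.png

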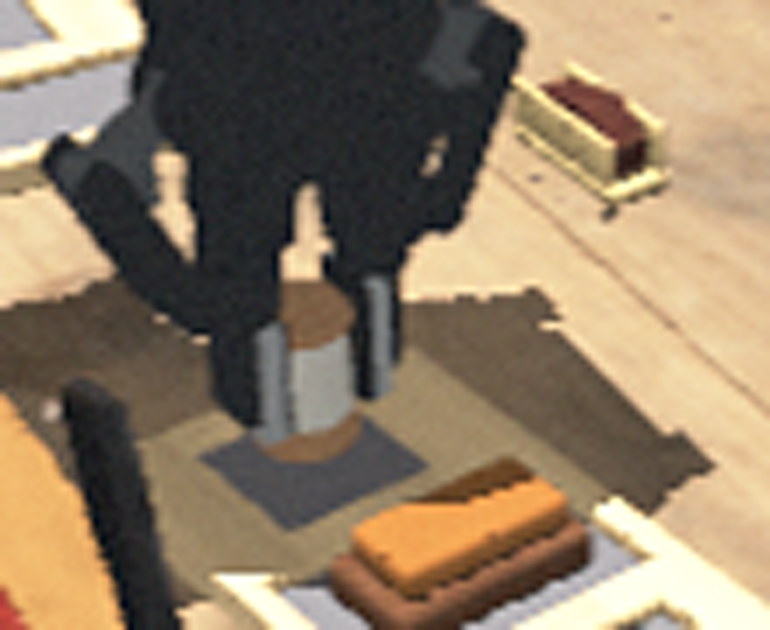

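```bash
python3 -c "
from h import *
print(w('side',cr([[313,436]],230,200,7),.019))
print(w('side',cr([[200,458],[292,530],[428,465]],230,200,7),.005), tray('three',0,.063))
print(w('side',cr([[315,310]],230,200,7),.059))
go()"
```

```text
[[0.4401 0.0408 0.019 ]]
[[0.4175 0.0657 0.005 ]
 [0.4245 0.0236 0.005 ]
 [0.4688 0.0305 0.005 ]] [0.4432 0.0424]
[[0.4426 0.0396 0.059 ]]
t 23.2 pos [ 0.4411  0.04   -0.006 ] rpy [-179.96    0.14    7.51] F [ 0.4  0.2 -0.5] w 24.9 q7 0.14
```

Request:
{"method": "jog_arm", "body": {
  "increments": [
    {"x":0.2,"y":-0.25,"z":0.3,"wx":0,"wy":0.1,"wz":0,"claw":0},
    {"x":0.2,"y":-0.25,"z":1.2,"wx":0,"wy":0.1,"wz":0,"claw":0},
    {"x":0.2,"y":-0.25,"z":1.25,"wx":0,"wy":0.1,"wz":0,"claw":0},
    {"x":0.2,"y":-0.25,"z":1.3,"wx":0,"wy":0.1,"wz":0,"claw":0}
  ]
}}

```text
clock: 23.7
position: [0.4427, 0.0426, -0.019]
tool_rot: [-3.141, 0.001, 0.131]
force: [0.0, -0.4, 0.2]
grip_width: 0.0249
```

```bash
python3 -c "
from h import *
go()
shot('side','s31',230,200,110,90,7)
go()"
```

```text
t 23.7 pos [ 0.4427  0.0426 -0.019 ] rpy [-179.96    0.05    7.5 ] F [ 0.  -0.4  0.2] w 24.9 q7 0.15
t 23.75 pos [ 0.4428  0.0426 -0.0189] rpy [-179.96    0.04    7.5 ] F [ 0.5 -0.1  0.3] w 24.7 q7 0.15
```

View pics/s31.png

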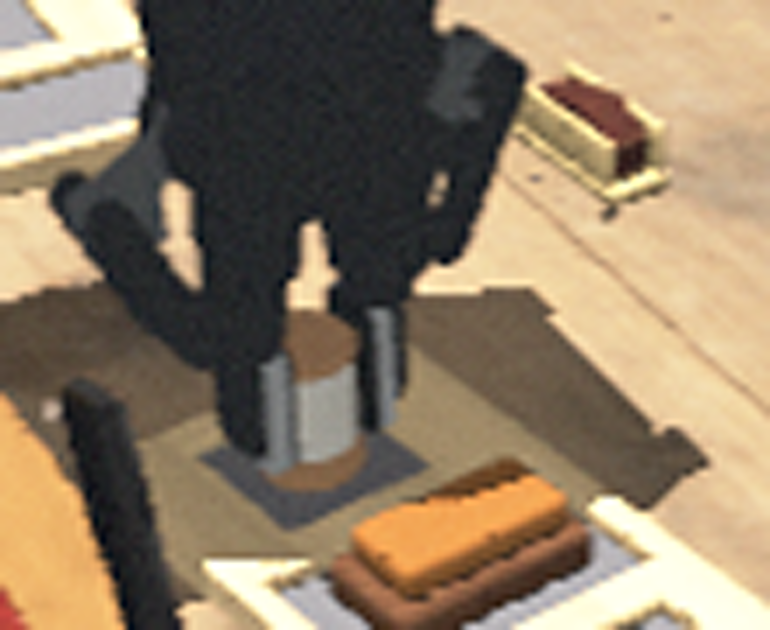

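Good; down 1.5 mm to touch, then release and rise.

Request:
{"method": "jog_arm", "body": {
  "increments": [
    {"x":0,"y":0,"z":0.08,"wx":0,"wy":0,"wz":0,"claw":0},
    {"x":0,"y":0,"z":0.12,"wx":0,"wy":0,"wz":0,"claw":0},
    {"x":0,"y":0,"z":0.12,"wx":0,"wy":0,"wz":0,"claw":0}
  ]
}}

```text
clock: 24.12
position: [0.443, 0.0426, -0.02]
tool_rot: [-3.141, 0.0, 0.131]
force: [0.2, 0.1, 4.6]
grip_width: 0.0245
```

Request:
{"method": "jog_arm", "body": {
  "increments": [
    {"x":0,"y":0,"z":0,"wx":0,"wy":0,"wz":0,"claw":38},
    {"x":0,"y":0,"z":0,"wx":0,"wy":0,"wz":0,"claw":42},
    {"x":0,"y":0,"z":0,"wx":0,"wy":0,"wz":0,"claw":45},
    {"x":0,"y":0,"z":-0.5,"wx":0,"wy":0,"wz":0,"claw":45},
    {"x":0,"y":0,"z":-4,"wx":0,"wy":0,"wz":0,"claw":45},
    {"x":0,"y":0,"z":-10,"wx":0,"wy":0,"wz":0,"claw":50},
    {"x":0,"y":0,"z":-12,"wx":0,"wy":0,"wz":0,"claw":50},
    {"x":0,"y":0,"z":-12,"wx":0,"wy":0,"wz":0,"claw":50}
  ]
}}

```text
clock: 25.12
position: [0.4439, 0.0429, 0.1015]
tool_rot: [-3.14, -0.003, 0.131]
force: [0.1, 0.3, -0.1]
grip_width: 0.0426
```

```bash
python3 -c "
from h import *
go((.592,.1465,.085,2),(.592,.1465,.03,2))
shot('side','s32',230,200,130,110,6)
go((.592,.1465,.085,2))"
```

```text
t 25.12 pos [0.4439 0.0429 0.1015] rpy [-179.93   -0.16    7.51] F [ 0.1  0.3 -0.1] w 42.6 q7 0.08
[0.592, 0.1465, 0.085, 2] -> xyz cm [16.03 -8.33  1.71] w deg [-0.08 -0.16  5.51]
[0.592, 0.1465, 0.03, 2] -> xyz cm [16.02 -8.32  7.21] w deg [-0.08 -0.16  5.51]
t 25.18 pos [0.4432 0.0428 0.1004] rpy [-179.94   -0.06    7.52] F [ 0.3  0.1 -0.1] w 42.6 q7 0.08
[0.592, 0.1465, 0.085, 2] -> xyz cm [16.1  -8.33  1.57] w deg [-0.06 -0.05  5.52]
```

View pics/s32.png

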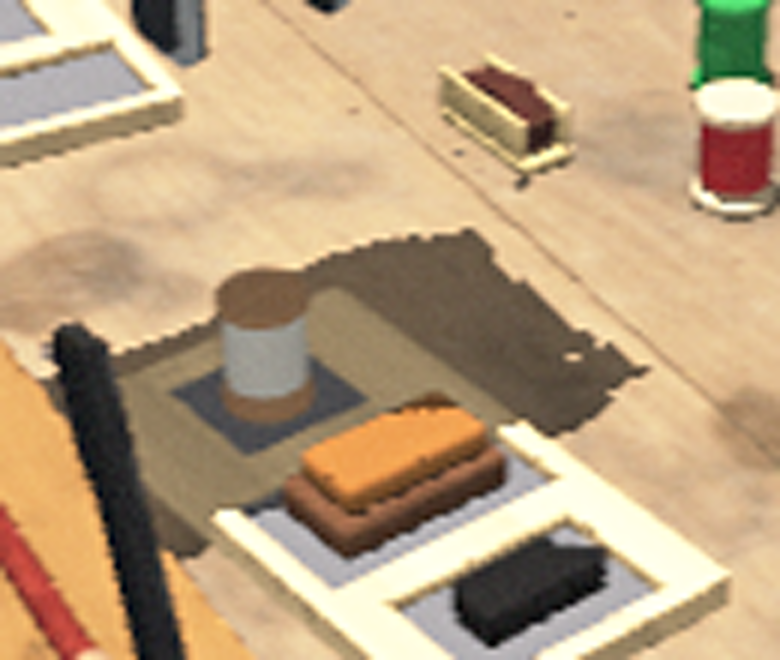

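Request:
{"method": "jog_arm", "body": {
  "increments": [
    {"x":16.1,"y":-8.3,"z":1.6,"wx":0,"wy":0,"wz":5.5,"claw":52},
    {"x":16.1,"y":-8.3,"z":1.6,"wx":0,"wy":0,"wz":5.5,"claw":52},
    {"x":16.1,"y":-8.3,"z":1.6,"wx":0,"wy":0,"wz":5.5,"claw":52},
    {"x":16.1,"y":-8.3,"z":4,"wx":0,"wy":0,"wz":5.5,"claw":52},
    {"x":16.1,"y":-8.3,"z":9,"wx":0,"wy":0,"wz":5.5,"claw":52},
    {"x":16.1,"y":-8.3,"z":9,"wx":0,"wy":0,"wz":5.5,"claw":52}
  ]
}}

```text
clock: 25.92
position: [0.5891, 0.1453, 0.0067]
tool_rot: [3.141, 0.006, 0.035]
force: [-1.1, 0.2, 0.7]
grip_width: 0.0445
```

```bash
python3 -c "
from h import *
go()
shot('side','s33',270,160,90,80,8)
go((.592,.1465,-.0265,2))"
```

```text
t 25.93 pos [0.5891 0.1453 0.0067] rpy [179.94   0.36   2.01] F [-1.1  0.2  0.7] w 44.5 q7 -0.08
t 25.98 pos [0.5908 0.1456 0.0092] rpy [179.99   0.17   1.99] F [0.7 0.6 1.2] w 44.4 q7 -0.08
[0.592, 0.1465, -0.0265, 2] -> xyz cm [ 0.14 -0.09  3.57] w deg [ 0.01  0.17 -0.01]
```

View pics/s33.png

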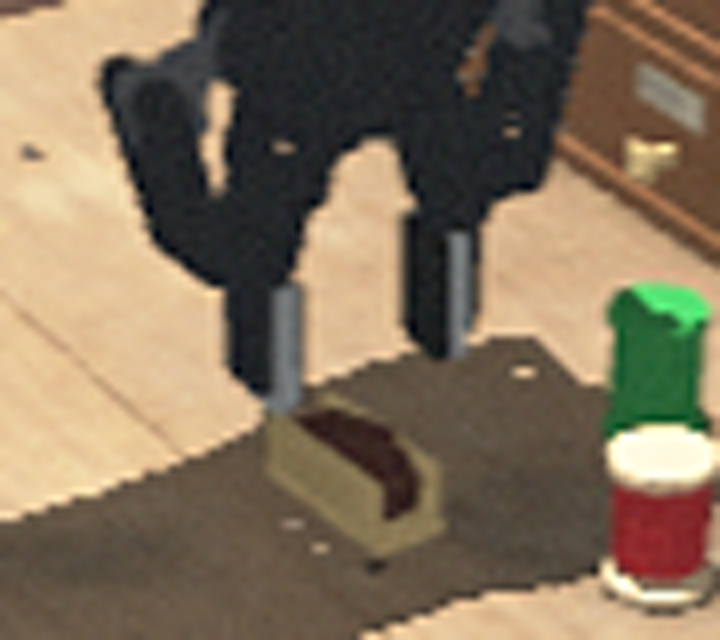

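```bash
python3 -c "
from h import *
for z in (.041,.044): print(w('side',cr([[287,410],[457,357],[372,383.5]],270,160,8),z))
print('near end top L/R',w('side',cr([[383,520],[443,485]],270,160,8),.021),w('side',cr([[375,556],[443,527]],270,160,8),.0))
go((.592,.1425,-.0265,2))"
```

```text
[[0.5668 0.1442 0.041 ]
 [0.6203 0.1452 0.041 ]
 [0.5933 0.1447 0.041 ]]
[[0.5642 0.1395 0.044 ]
 [0.6174 0.1406 0.044 ]
 [0.5905 0.14   0.044 ]]
near end top L/R [[0.5764 0.1112 0.021 ]
 [0.5992 0.1183 0.021 ]] [[0.5828 0.1263 0.    ]
 [0.6062 0.1295 0.    ]]
t 25.98 pos [0.5908 0.1456 0.0092] rpy [179.99   0.17   1.99] F [0.7 0.6 1.2] w 44.4 q7 -0.08
[0.592, 0.1425, -0.0265, 2] -> xyz cm [0.12 0.31 3.57] w deg [ 0.01  0.17 -0.01]
```

Request:
{"method": "jog_arm", "body": {
  "increments": [
    {"x":0.1,"y":0.5,"z":0.5,"wx":0,"wy":0.1,"wz":0,"claw":52},
    {"x":0.1,"y":0.5,"z":2.5,"wx":0,"wy":0.1,"wz":0,"claw":52},
    {"x":0.1,"y":0.5,"z":3.55,"wx":0,"wy":0.1,"wz":0,"claw":50},
    {"x":0.1,"y":0.5,"z":3.55,"wx":0,"wy":0.1,"wz":0,"claw":50}
  ]
}}

```text
clock: 26.48
position: [0.5912, 0.1405, -0.0272]
tool_rot: [3.141, 0.003, 0.035]
force: [0.2, -0.3, -0.4]
grip_width: 0.0429
```

```bash
python3 -c "
from h import *
go()
shot('side','s34',270,160,90,80,8)
go((.592,.1465,-.0265,2))"
```

```text
t 26.48 pos [ 0.5912  0.1405 -0.0272] rpy [179.97   0.15   2.  ] F [ 0.2 -0.3 -0.4] w 42.9 q7 -0.06
t 26.52 pos [ 0.5916  0.1405 -0.0265] rpy [179.98   0.1    1.99] F [0.1 0.4 0.2] w 42.5 q7 -0.06
[0.592, 0.1465, -0.0265, 2] -> xyz cm [ 0.06 -0.59 -0.  ] w deg [ 0.02  0.1  -0.01]
```

View pics/s34.png

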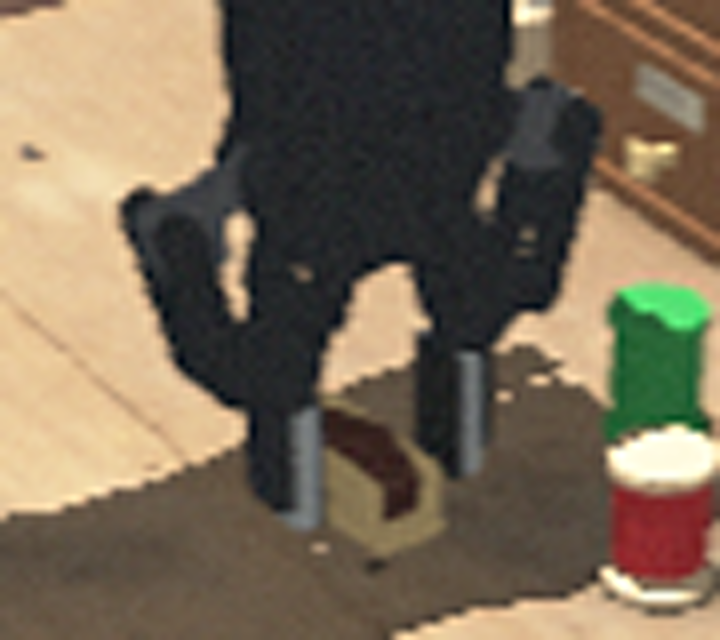

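Jaws straddle the plane. Close and lift.

Request:
{"method": "jog_arm", "body": {
  "increments": [
    {"x":0,"y":0,"z":0,"wx":0,"wy":0,"wz":0,"claw":0},
    {"x":0,"y":0,"z":0,"wx":0,"wy":0,"wz":0,"claw":0},
    {"x":0,"y":0,"z":0,"wx":0,"wy":0,"wz":0,"claw":0},
    {"x":0,"y":0,"z":0,"wx":0,"wy":0,"wz":0,"claw":0},
    {"x":0,"y":0,"z":0,"wx":0,"wy":0,"wz":0,"claw":0}
  ],
  "squeeze": 60
}}

```text
clock: 27.15
position: [0.592, 0.1407, -0.0259]
tool_rot: [3.142, 0.001, 0.035]
force: [-1.9, 0.1, 6.3]
grip_width: 0.02
```

Request:
{"method": "jog_arm", "body": {
  "increments": [
    {"x":0,"y":0,"z":-3,"wx":0,"wy":0,"wz":0,"claw":0},
    {"x":0,"y":0,"z":-9,"wx":0,"wy":0,"wz":0,"claw":0},
    {"x":0,"y":0,"z":-9,"wx":0,"wy":0,"wz":0,"claw":0},
    {"x":0,"y":0,"z":-9,"wx":0,"wy":0,"wz":0,"claw":0}
  ]
}}

```text
clock: 27.65
position: [0.5919, 0.1409, 0.064]
tool_rot: [-3.141, 0.001, 0.035]
force: [-0.7, -0.2, -3.0]
grip_width: 0.0197
```

```bash
python3 -c "
from h import *
go()
shot('side','s35',270,130,90,80,8)
print(tray('two',.005,-.032))
go((.455,.255,.06,87.6),(.455,.255,.0,87.6))"
```

```text
t 27.65 pos [0.5919 0.1409 0.064 ] rpy [-179.99    0.05    2.01] F [-0.7 -0.2 -3. ] w 19.7 q7 -0.09
[0.455  0.2558]
t 27.7 pos [0.5915 0.1407 0.0633] rpy [179.99   0.12   2.01] F [ 0.1 -0.  -2.8] w 20.2 q7 -0.09
[0.455, 0.255, 0.06, 87.6] -> xyz cm [-13.24 -11.9    0.35] w deg [ -0.08   0.1  -85.59]
[0.455, 0.255, 0.0, 87.6] -> xyz cm [-13.23 -11.9    6.35] w deg [ -0.08   0.1  -85.59]
```

View pics/s35.png

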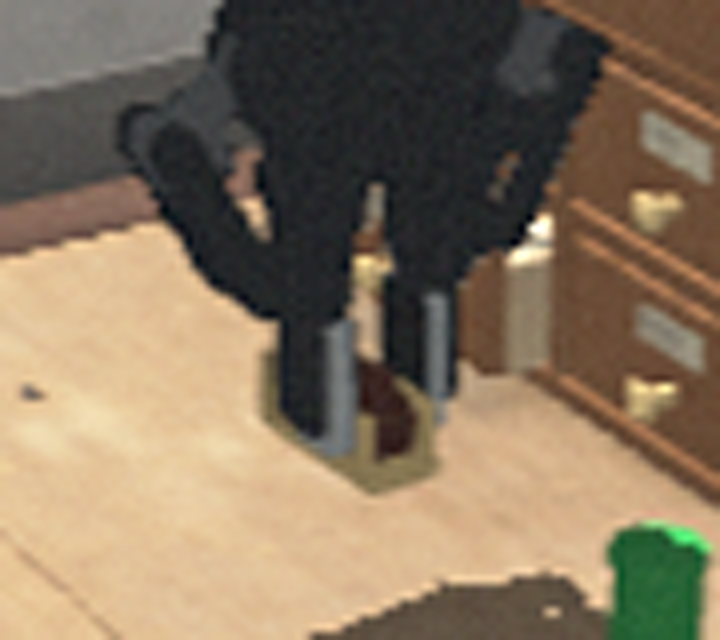

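Request:
{"method": "jog_arm", "body": {
  "increments": [
    {"x":-13.2,"y":-11.9,"z":0.3,"wx":0,"wy":0.1,"wz":-85.6,"claw":0},
    {"x":-13.2,"y":-11.9,"z":0.3,"wx":0,"wy":0.1,"wz":-85.6,"claw":0},
    {"x":-13.2,"y":-11.9,"z":0.3,"wx":0,"wy":0.1,"wz":-85.6,"claw":0},
    {"x":-13.2,"y":-11.9,"z":0.3,"wx":0,"wy":0.1,"wz":-85.6,"claw":0},
    {"x":-13.2,"y":-11.9,"z":0.3,"wx":0,"wy":0.1,"wz":-85.6,"claw":0},
    {"x":-13.2,"y":-11.9,"z":0.3,"wx":0,"wy":0.1,"wz":-85.6,"claw":0},
    {"x":-13.2,"y":-11.9,"z":0.3,"wx":0,"wy":0.1,"wz":-85.6,"claw":0},
    {"x":-13.2,"y":-11.9,"z":0.3,"wx":0,"wy":0.1,"wz":-85.6,"claw":0},
    {"x":-13.2,"y":-11.9,"z":5,"wx":0,"wy":0.1,"wz":-85.6,"claw":0},
    {"x":-13.2,"y":-11.9,"z":7,"wx":0,"wy":0.1,"wz":-85.6,"claw":0}
  ]
}}

```text
clock: 28.95
position: [0.4537, 0.254, -0.0093]
tool_rot: [-3.137, 0.001, 1.529]
force: [-0.7, -0.5, -2.0]
grip_width: 0.0201
```

```bash
python3 -c "
from h import *
go()
shot('side','s36',190,150,90,80,8)
go((.455,.255,-.012,87.6))"
```

```text
t 28.95 pos [ 0.4537  0.254  -0.0093] rpy [-179.75    0.06   87.6 ] F [-0.7 -0.5 -2. ] w 20.1 q7 0.76
t 29.0 pos [ 0.453   0.2537 -0.0108] rpy [-179.67    0.12   87.62] F [-2.7 -1.4 -5. ] w 20.3 q7 0.76
[0.455, 0.255, -0.012, 87.6] -> xyz cm [0.14 0.2  0.12] w deg [-0.33  0.12  0.02]
```

View pics/s36.png

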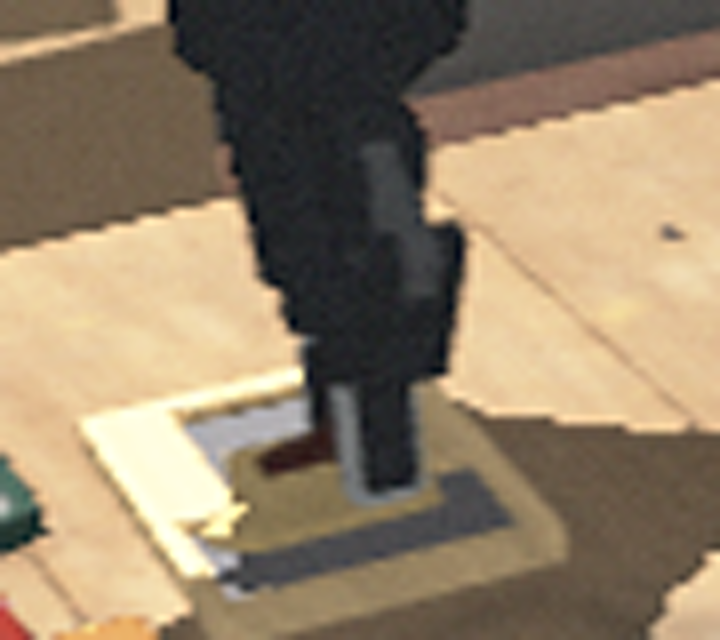

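```bash
python3 -c "
from h import *
# image at z rep -.0093: bottom = .005+.0116
z=.0166
P=w('side',cr([[440,498],[245,552],[207,520]],190,150,8),z)[:,:2]; print(P)
c=np.array([.4513,.288]);a=np.radians(-2.4);Rm=np.array([[np.cos(a),-np.sin(a)],[np.sin(a),np.cos(a)]])
print('tray frame mm',((P-c)@Rm*1000).round(1))
print('pocket near edge top',((w('side',cr([[230,595],[512,522],[480,470],[180,413]],190,150,8),.011)[:,:2]-c)@Rm*1000).round(1))
go((.455,.255,-.012,87.6))"
```

```text
[[0.4711 0.2491]
 [0.414  0.2496]
 [0.4115 0.2716]]
tray frame mm [[ 21.4 -38. ]
 [-35.6 -39.9]
 [-39.1 -18. ]]
pocket near edge top [[-44.1 -50.4]
 [ 37.1 -50.9]
 [ 40.4 -18.9]
 [-23.3  56.2]]
t 29.0 pos [ 0.453   0.2537 -0.0108] rpy [-179.67    0.12   87.62] F [-2.7 -1.4 -5. ] w 20.3 q7 0.76
[0.455, 0.255, -0.012, 87.6] -> xyz cm [0.14 0.2  0.12] w deg [-0.33  0.12  0.02]
```

Request:
{"method": "jog_arm", "body": {
  "increments": [
    {"x":0,"y":0.6,"z":0,"wx":-0.3,"wy":0.1,"wz":0,"claw":0},
    {"x":0,"y":0.6,"z":0.3,"wx":-0.3,"wy":0.1,"wz":0,"claw":0},
    {"x":0,"y":0.6,"z":0.5,"wx":-0.3,"wy":0.1,"wz":0,"claw":0},
    {"x":0,"y":0.6,"z":0.5,"wx":-0.3,"wy":0.1,"wz":0,"claw":0}
  ]
}}

```text
clock: 29.5
position: [0.4591, 0.2536, -0.0156]
tool_rot: [-3.141, -0.0, 1.529]
force: [-0.7, 0.1, -2.2]
grip_width: 0.0199
```

```bash
python3 -c "
from h import *
go()
shot('side','s37',190,150,90,80,8)
shot('top','t37',170,240,90,75,8)
go((.459,.2545,-.020,87.6))"
```

```text
t 29.5 pos [ 0.4591  0.2536 -0.0156] rpy [-179.99   -0.     87.61] F [-0.7  0.1 -2.2] w 19.9 q7 0.76
t 29.6 pos [ 0.4591  0.2535 -0.0156] rpy [-179.99    0.     87.61] F [-1.2 -0.9 -2.5] w 20.2 q7 0.76
[0.459, 0.2545, -0.02, 87.6] -> xyz cm [ 0.1  -0.01  0.44] w deg [-0.01  0.    0.01]
```

View pics/s37.png

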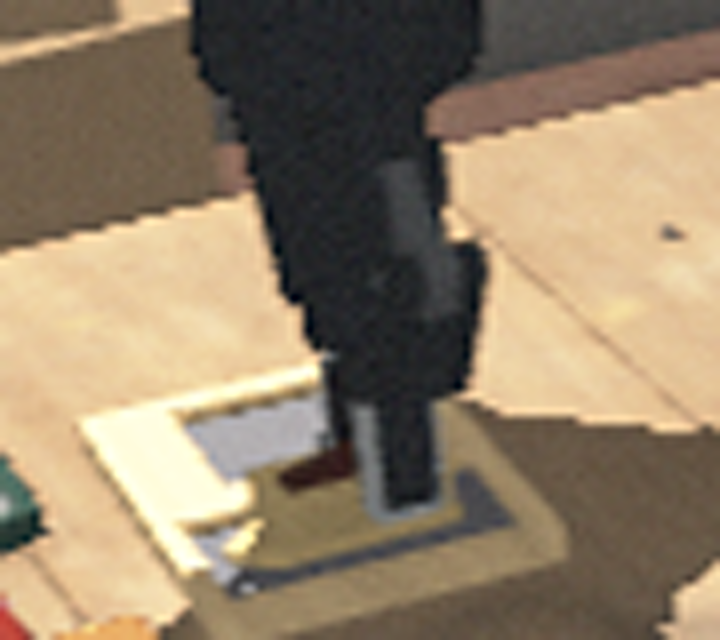

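View pics/t37.png

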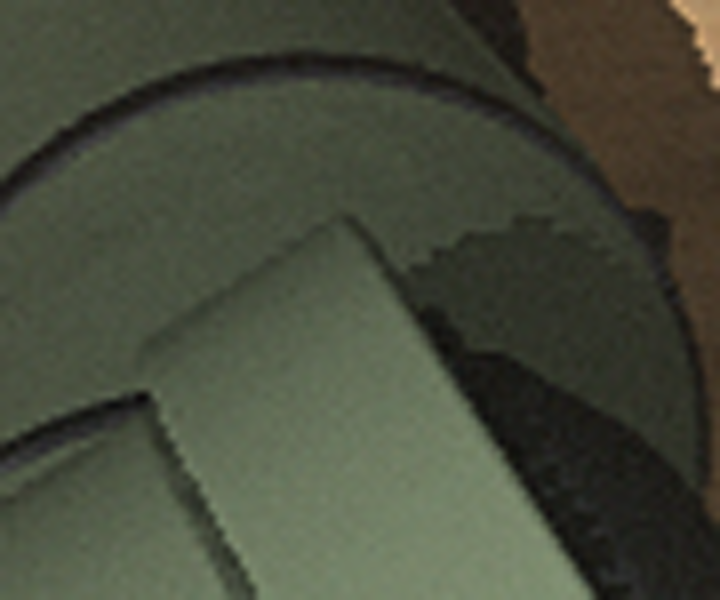

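Request:
{"method": "jog_arm", "body": {
  "increments": [
    {"x":0,"y":0.2,"z":0.2,"wx":0,"wy":0,"wz":0,"claw":0},
    {"x":0,"y":0.2,"z":0.4,"wx":0,"wy":0,"wz":0,"claw":0},
    {"x":0,"y":0.2,"z":0.5,"wx":0,"wy":0,"wz":0,"claw":0},
    {"x":0,"y":0.2,"z":0.53,"wx":0,"wy":0,"wz":0,"claw":0},
    {"x":0,"y":0.2,"z":0.53,"wx":0,"wy":0,"wz":0,"claw":0}
  ]
}}

```text
clock: 30.22
position: [0.461, 0.2535, -0.0209]
tool_rot: [-3.141, 0.0, 1.529]
force: [-0.6, 0.2, -1.7]
grip_width: 0.0199
```

```bash
python3 -c "
from h import *
go()
shot('side','s38',190,150,90,80,8)
go()"
```

```text
t 30.23 pos [ 0.461   0.2535 -0.0209] rpy [-179.99    0.     87.62] F [-0.6  0.2 -1.7] w 19.9 q7 0.76
t 30.27 pos [ 0.461   0.2535 -0.0208] rpy [-179.99   -0.     87.62] F [-0.1 -0.1 -0.9] w 20.0 q7 0.76
```

View pics/s38.png

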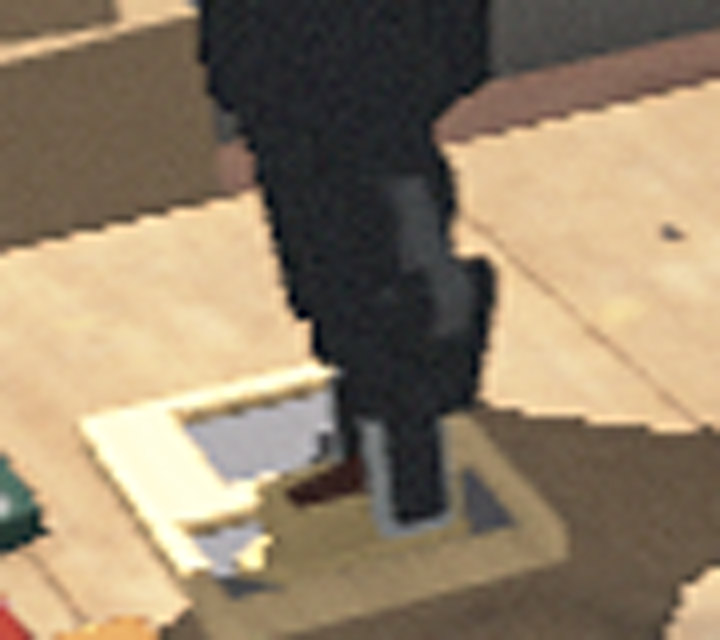

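Request:
{"method": "jog_arm", "body": {
  "increments": [
    {"x":0,"y":0,"z":0.05,"wx":0,"wy":0,"wz":0,"claw":0},
    {"x":0,"y":0,"z":0.08,"wx":0,"wy":0,"wz":0,"claw":0},
    {"x":0,"y":0,"z":0.08,"wx":0,"wy":0,"wz":0,"claw":0}
  ]
}}

```text
clock: 30.65
position: [0.4611, 0.2535, -0.021]
tool_rot: [3.141, -0.0, 1.529]
force: [-4.1, -1.8, 17.0]
grip_width: 0.0204
```

Contact at the expected seat height. Release and rise.

Request:
{"method": "jog_arm", "body": {
  "increments": [
    {"x":0,"y":0,"z":-0.03,"wx":0,"wy":0,"wz":0,"claw":28},
    {"x":0,"y":0,"z":-0.03,"wx":0,"wy":0,"wz":0,"claw":30},
    {"x":0,"y":0,"z":-0.03,"wx":0,"wy":0,"wz":0,"claw":33},
    {"x":0,"y":0,"z":-0.5,"wx":0,"wy":0,"wz":0,"claw":35},
    {"x":0,"y":0,"z":-4,"wx":0,"wy":0,"wz":0,"claw":40},
    {"x":0,"y":0,"z":-10,"wx":0,"wy":0,"wz":0,"claw":50},
    {"x":0,"y":0,"z":-13,"wx":0,"wy":0,"wz":0,"claw":60},
    {"x":0,"y":0,"z":-13,"wx":0,"wy":0,"wz":0,"claw":60}
  ]
}}

```text
clock: 31.65
position: [0.4623, 0.2541, 0.1114]
tool_rot: [3.138, -0.002, 1.529]
force: [0.2, 0.2, -0.2]
grip_width: 0.051
```

```bash
python3 -c "
from h import *
go((.638,.068,.085,0),(.638,.068,.03,0))
shot('side','s39',190,180,90,75,8)
go((.638,.068,.085,0))"
```

```text
t 31.65 pos [0.4623 0.2541 0.1114] rpy [179.79  -0.14  87.6 ] F [ 0.2  0.2 -0.2] w 51.0 q7 0.81
[0.638, 0.068, 0.085, 0] -> xyz cm [-17.87  18.33   2.67] w deg [ 0.06 -0.27 87.6 ]
[0.638, 0.068, 0.03, 0] -> xyz cm [-17.88  18.31   8.17] w deg [ 0.06 -0.27 87.6 ]
t 31.7 pos [0.4615 0.2537 0.1099] rpy [179.9   -0.06  87.61] F [ 0.4 -0.8 -0.3] w 51.2 q7 0.81
[0.638, 0.068, 0.085, 0] -> xyz cm [-17.82  18.4    2.5 ] w deg [ 0.03 -0.13 87.61]
```

View pics/s39.png

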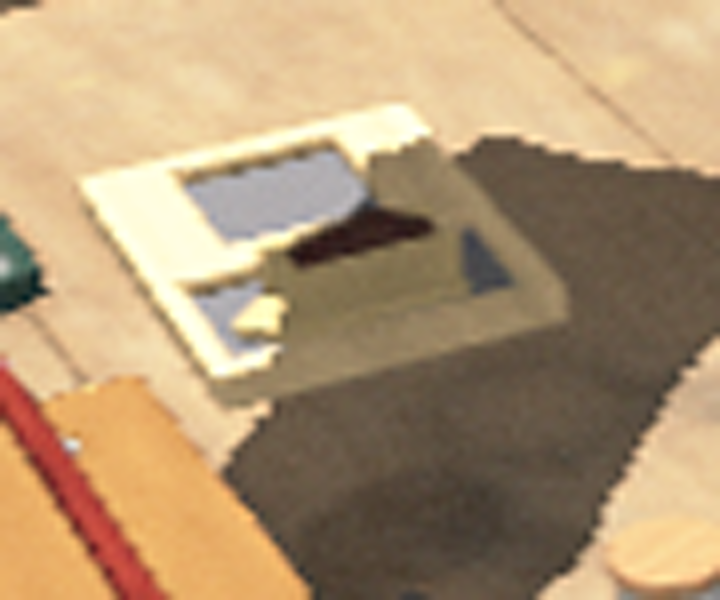

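Request:
{"method": "jog_arm", "body": {
  "increments": [
    {"x":-17.6,"y":18.4,"z":2.5,"wx":0,"wy":0,"wz":87.6,"claw":60},
    {"x":-17.6,"y":18.4,"z":2.5,"wx":0,"wy":0,"wz":87.6,"claw":60},
    {"x":-17.6,"y":18.4,"z":2.5,"wx":0,"wy":0,"wz":87.6,"claw":60},
    {"x":-17.6,"y":18.4,"z":2.5,"wx":0,"wy":0,"wz":87.6,"claw":60},
    {"x":-17.6,"y":18.4,"z":2.5,"wx":0,"wy":0,"wz":87.6,"claw":60},
    {"x":-17.6,"y":18.4,"z":2.5,"wx":0,"wy":0,"wz":87.6,"claw":60},
    {"x":-17.6,"y":18.4,"z":2.5,"wx":0,"wy":0,"wz":87.6,"claw":60},
    {"x":-17.6,"y":18.4,"z":2.5,"wx":0,"wy":0,"wz":87.6,"claw":60},
    {"x":-17.6,"y":18.4,"z":7,"wx":0,"wy":0,"wz":87.6,"claw":60},
    {"x":-17.6,"y":18.4,"z":9,"wx":0,"wy":0,"wz":87.6,"claw":60}
  ]
}}

```text
clock: 32.95
position: [0.6363, 0.0702, 0.0169]
tool_rot: [3.141, 0.002, 0.001]
force: [-0.4, 0.5, -0.3]
grip_width: 0.0514
```

```bash
python3 -c "
from h import *
go()
shot('side','s40',310,160,90,80,8)
shot('top','t40',160,240,120,75,6)
go((.6385,.0695,.0137,0))"
```

```text
t 32.95 pos [0.6363 0.0702 0.0169] rpy [179.99   0.13   0.05] F [-0.4  0.5 -0.3] w 51.4 q7 0.01
t 33.05 pos [0.6364 0.0699 0.0174] rpy [179.99   0.16   0.07] F [-0.3 -0.8  0.3] w 51.1 q7 0.01
[0.6385, 0.0695, 0.0137, 0] -> xyz cm [0.21 0.04 0.37] w deg [0.01 0.16 0.07]
```

View pics/s40.png

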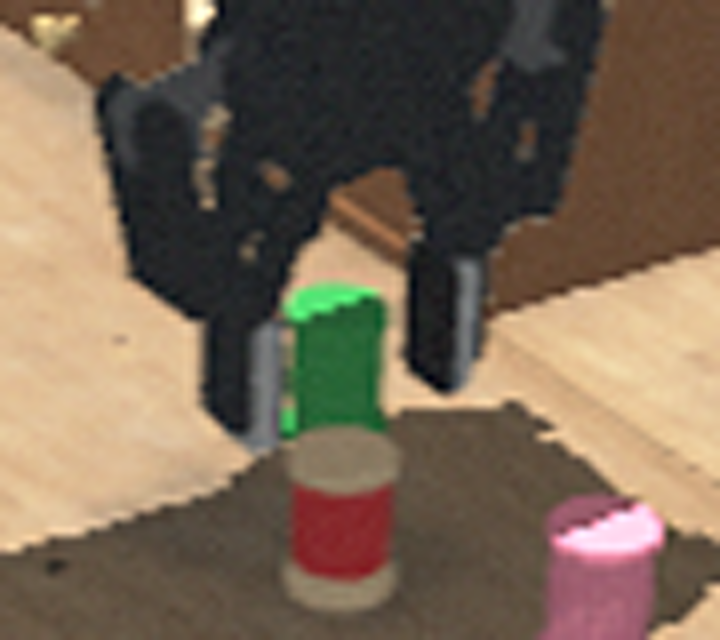

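View pics/t40.png

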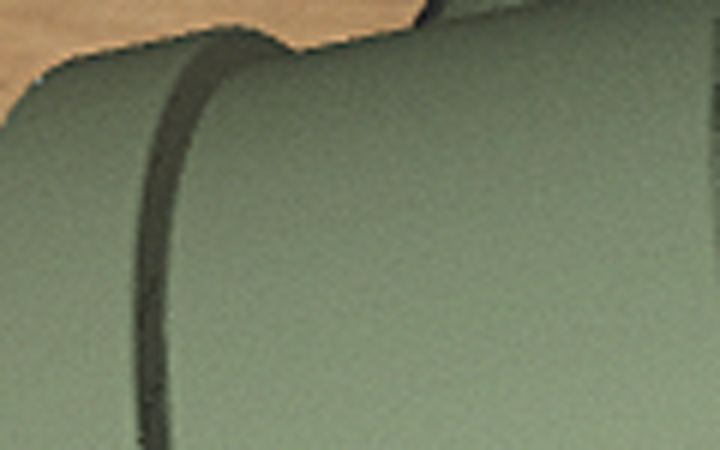

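```bash
python3 -c "
from h import *
print(w('side',cr([[363.5,418]],310,160,8),.0543),w('side',cr([[343,460]],310,160,8),.04))
go((.6385,.0665,-.0255,0))"
```

```text
[[0.6392 0.0667 0.0543]] [[0.6371 0.0719 0.04  ]]
t 33.05 pos [0.6364 0.0699 0.0174] rpy [179.99   0.16   0.07] F [-0.3 -0.8  0.3] w 51.1 q7 0.01
[0.6385, 0.0665, -0.0255, 0] -> xyz cm [0.22 0.34 4.29] w deg [0.01 0.16 0.07]
```

Request:
{"method": "jog_arm", "body": {
  "increments": [
    {"x":0.1,"y":0.5,"z":0,"wx":0,"wy":0.1,"wz":0,"claw":60},
    {"x":0.1,"y":0.5,"z":2.2,"wx":0,"wy":0.1,"wz":0,"claw":60},
    {"x":0.1,"y":0.5,"z":4.25,"wx":0,"wy":0.1,"wz":0,"claw":60},
    {"x":0.1,"y":0.5,"z":4.25,"wx":0,"wy":0.1,"wz":0,"claw":60}
  ]
}}

```text
clock: 33.55
position: [0.636, 0.0648, -0.0271]
tool_rot: [3.141, 0.004, 0.001]
force: [0.2, -0.3, 0.8]
grip_width: 0.0511
```

```bash
python3 -c "
from h import *
go()
shot('side','s41',310,160,90,80,8)
go()"
```

```text
t 33.55 pos [ 0.636   0.0648 -0.0271] rpy [179.98   0.22   0.07] F [ 0.2 -0.3  0.8] w 51.1 q7 0.03
t 33.6 pos [ 0.6367  0.0648 -0.026 ] rpy [179.98   0.14   0.07] F [-0.1 -0.3  0.3] w 51.5 q7 0.03
```

View pics/s41.png

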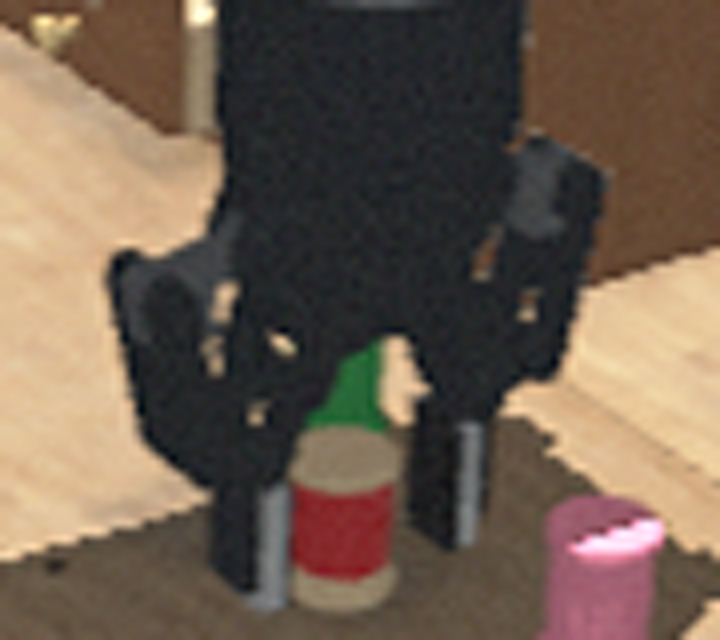

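Well centred. Close and lift.

Request:
{"method": "jog_arm", "body": {
  "increments": [
    {"x":0,"y":0,"z":0,"wx":0,"wy":0,"wz":0,"claw":0},
    {"x":0,"y":0,"z":0,"wx":0,"wy":0,"wz":0,"claw":0},
    {"x":0,"y":0,"z":0,"wx":0,"wy":0,"wz":0,"claw":0},
    {"x":0,"y":0,"z":0,"wx":0,"wy":0,"wz":0,"claw":0},
    {"x":0,"y":0,"z":0,"wx":0,"wy":0,"wz":0,"claw":0}
  ],
  "squeeze": 40
}}

```text
clock: 34.22
position: [0.6371, 0.0648, -0.0255]
tool_rot: [3.141, 0.002, 0.001]
force: [-0.6, 0.4, 5.5]
grip_width: 0.0252
```

Request:
{"method": "jog_arm", "body": {
  "increments": [
    {"x":0,"y":0,"z":-3,"wx":0,"wy":0,"wz":0,"claw":0},
    {"x":0,"y":0,"z":-9,"wx":0,"wy":0,"wz":0,"claw":0},
    {"x":0,"y":0,"z":-10,"wx":0,"wy":0,"wz":0,"claw":0},
    {"x":0,"y":0,"z":-10,"wx":0,"wy":0,"wz":0,"claw":0}
  ]
}}

```text
clock: 34.72
position: [0.6375, 0.0651, 0.0749]
tool_rot: [-3.141, 0.001, 0.001]
force: [-0.2, -0.4, -1.2]
grip_width: 0.025
```

```bash
python3 -c "
from h import *
go((.4525,.312,.075,-2.4),(.4525,.312,-.005,-2.4))
shot('side','s42',310,130,90,80,8)
go((.4525,.312,.075,-2.4))"
```

```text
t 34.73 pos [0.6375 0.0651 0.0749] rpy [-179.99    0.03    0.08] F [-0.2 -0.4 -1.2] w 25.0 q7 0.0
[0.4525, 0.312, 0.075, -2.4] -> xyz cm [-18.47 -24.71   0.01] w deg [-0.01  0.03  2.48]
[0.4525, 0.312, -0.005, -2.4] -> xyz cm [-18.46 -24.71   8.01] w deg [-0.01  0.03  2.48]
t 34.77 pos [0.6369 0.065  0.0738] rpy [179.99   0.13   0.08] F [ 0.2  0.5 -1.4] w 25.1 q7 0.0
[0.4525, 0.312, 0.075, -2.4] -> xyz cm [-18.4  -24.72  -0.08] w deg [0.01 0.13 2.48]
```

View pics/s42.png

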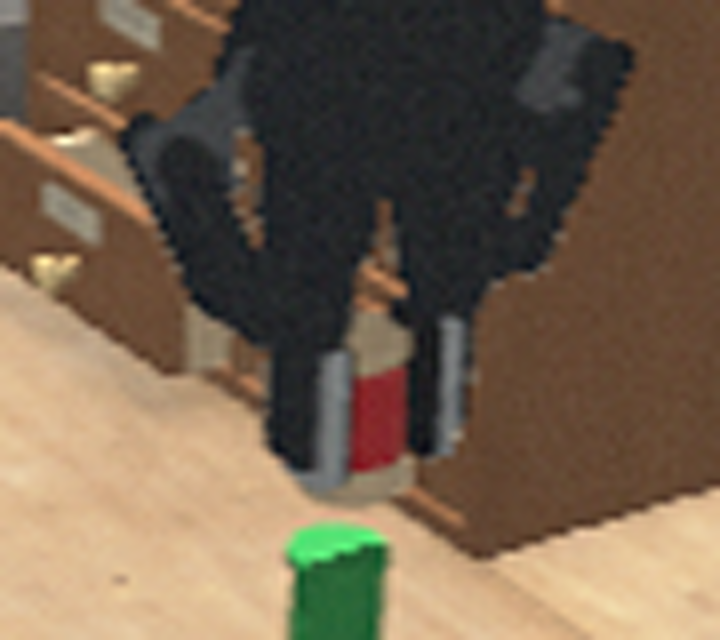

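Request:
{"method": "jog_arm", "body": {
  "increments": [
    {"x":-18.5,"y":-24.5,"z":0,"wx":0,"wy":0.1,"wz":2.5,"claw":0},
    {"x":-18.5,"y":-24.5,"z":0,"wx":0,"wy":0.1,"wz":2.5,"claw":0},
    {"x":-18.5,"y":-24.5,"z":0,"wx":0,"wy":0.1,"wz":2.5,"claw":0},
    {"x":-18.5,"y":-24.5,"z":0,"wx":0,"wy":0.1,"wz":2.5,"claw":0},
    {"x":-18.5,"y":-24.5,"z":0,"wx":0,"wy":0.1,"wz":2.5,"claw":0},
    {"x":-18.5,"y":-24.5,"z":0,"wx":0,"wy":0.1,"wz":2.5,"claw":0},
    {"x":-18.5,"y":-24.5,"z":4,"wx":0,"wy":0.1,"wz":2.5,"claw":0},
    {"x":-18.5,"y":-24.5,"z":7.5,"wx":0,"wy":0.1,"wz":2.5,"claw":0},
    {"x":-18.5,"y":-24.5,"z":7.5,"wx":0,"wy":0.1,"wz":2.5,"claw":0}
  ]
}}

```text
clock: 35.9
position: [0.4501, 0.3077, -0.0034]
tool_rot: [3.137, 0.004, -0.043]
force: [0.5, -0.9, -1.0]
grip_width: 0.0252
```

```bash
python3 -c "
from h import *
go()
shot('side','s43',190,150,90,80,8)
go((.451,.3105,-.019,-2.4))"
```

```text
t 35.9 pos [ 0.4501  0.3077 -0.0034] rpy [179.76   0.25  -2.47] F [ 0.5 -0.9 -1. ] w 25.2 q7 -0.47
t 35.95 pos [ 0.451   0.3083 -0.0017] rpy [179.85   0.14  -2.47] F [ 1.1 -0.6 -0.3] w 25.2 q7 -0.47
[0.451, 0.3105, -0.019, -2.4] -> xyz cm [-0.01 -0.22  1.73] w deg [ 0.15  0.14 -0.07]
```

View pics/s43.png

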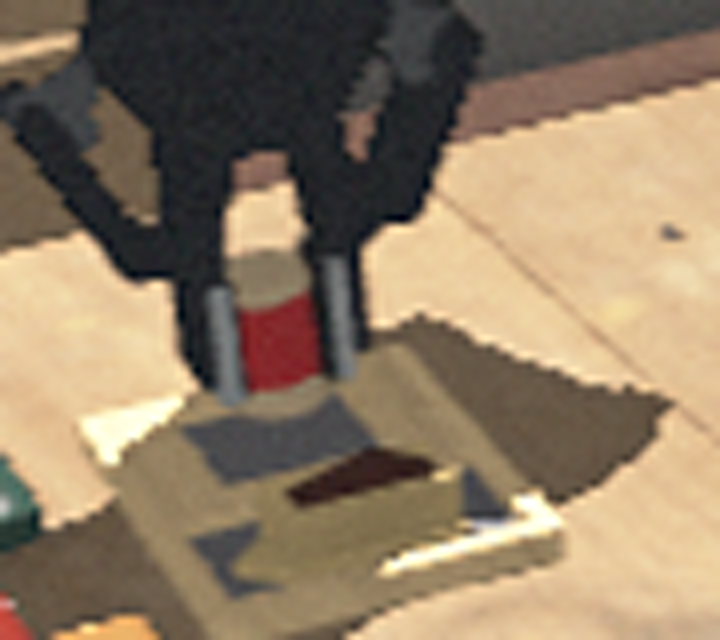

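```bash
python3 -c "
from h import *
P=np.r_[w('side',cr([[270,265]],190,150,8),.0621),w('side',cr([[282,400]],190,150,8),.0221)][:,:2]
c=np.array([.4513,.288]);a=np.radians(-2.4);Rm=np.array([[np.cos(a),-np.sin(a)],[np.sin(a),np.cos(a)]])
print(P,((P-c)@Rm*1000).round(1))
print('pocket corners right-near, left-far',((w('side',cr([[378,448],[225,485],[187,428],[335,395]],190,150,8),.011)[:,:2]-c)@Rm*1000).round(1))
go()"
```

```text
[[0.4551 0.3215]
 [0.452  0.3166]] [[ 2.4 33.6]
 [-0.5 28.6]]
pocket corners right-near, left-far [[ 19.7   7.6]
 [-25.7   8.4]
 [-24.4  46.3]
 [ 20.1  44.5]]
t 35.95 pos [ 0.451   0.3083 -0.0017] rpy [179.85   0.14  -2.47] F [ 1.1 -0.6 -0.3] w 25.2 q7 -0.47
```

Request:
{"method": "jog_arm", "body": {
  "increments": [
    {"x":-0.1,"y":0,"z":0.5,"wx":0.1,"wy":0.1,"wz":0,"claw":0},
    {"x":-0.1,"y":0,"z":1.5,"wx":0.1,"wy":0.1,"wz":0,"claw":0},
    {"x":-0.1,"y":0,"z":1.75,"wx":0.1,"wy":0.1,"wz":0,"claw":0},
    {"x":-0.1,"y":0,"z":1.75,"wx":0.1,"wy":0.1,"wz":0,"claw":0}
  ]
}}

```text
clock: 36.45
position: [0.45, 0.3083, -0.0192]
tool_rot: [3.141, 0.001, -0.043]
force: [0.0, -0.4, 0.6]
grip_width: 0.0253
```

```bash
python3 -c "
from h import *
go()
shot('side','s44',190,150,90,80,8)
go()"
```

```text
t 36.45 pos [ 0.45    0.3083 -0.0192] rpy [179.95   0.05  -2.48] F [ 0.  -0.4  0.6] w 25.3 q7 -0.46
t 36.5 pos [ 0.4501  0.3084 -0.0191] rpy [179.96   0.04  -2.48] F [ 0.1  1.  -0.5] w 25.0 q7 -0.46
```

View pics/s44.png

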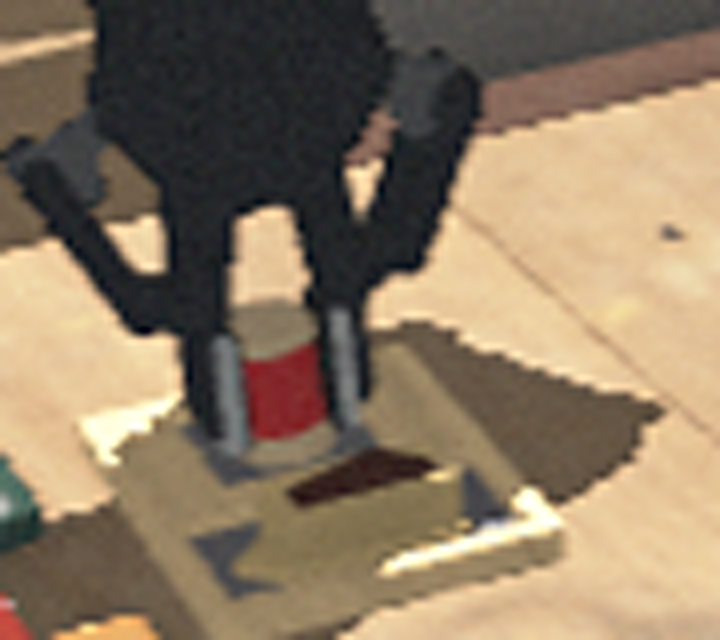

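Request:
{"method": "jog_arm", "body": {
  "increments": [
    {"x":0,"y":0,"z":0.1,"wx":0,"wy":0,"wz":0,"claw":0},
    {"x":0,"y":0,"z":0.14,"wx":0,"wy":0,"wz":0,"claw":0},
    {"x":0,"y":0,"z":0.14,"wx":0,"wy":0,"wz":0,"claw":0}
  ]
}}

```text
clock: 36.88
position: [0.4502, 0.3085, -0.0204]
tool_rot: [3.141, 0.0, -0.043]
force: [1.4, -0.3, 2.0]
grip_width: 0.0253
```

Request:
{"method": "jog_arm", "body": {
  "increments": [
    {"x":0,"y":0,"z":0,"wx":0,"wy":0,"wz":0,"claw":38},
    {"x":0,"y":0,"z":0,"wx":0,"wy":0,"wz":0,"claw":42},
    {"x":0,"y":0,"z":0,"wx":0,"wy":0,"wz":0,"claw":45},
    {"x":0,"y":0,"z":-0.5,"wx":0,"wy":0,"wz":0,"claw":45},
    {"x":0,"y":0,"z":-4,"wx":0,"wy":0,"wz":0,"claw":45},
    {"x":0,"y":0,"z":-10,"wx":0,"wy":0,"wz":0,"claw":50},
    {"x":0,"y":0,"z":-15,"wx":0,"wy":0,"wz":0,"claw":50},
    {"x":0,"y":0,"z":-18,"wx":0,"wy":0,"wz":0,"claw":50}
  ]
}}

```text
clock: 37.88
position: [0.4508, 0.3089, 0.1625]
tool_rot: [-3.14, -0.001, -0.043]
force: [0.4, -0.5, -0.8]
grip_width: 0.0425
```

```bash
python3 -c "
from h import *
go((.45,.56,.16,-2.4))"
```

```text
t 37.88 pos [0.4508 0.3089 0.1625] rpy [-179.91   -0.08   -2.49] F [ 0.4 -0.5 -0.8] w 42.5 q7 -0.56
[0.45, 0.56, 0.16, -2.4] -> xyz cm [ -1.17 -25.09   0.29] w deg [-0.09 -0.08 -0.09]
```

Move the arm aside (+y) for clear final pictures.

Request:
{"method": "jog_arm", "body": {
  "increments": [
    {"x":-1,"y":-25,"z":0,"wx":0,"wy":0,"wz":0,"claw":50},
    {"x":-1,"y":-25,"z":0,"wx":0,"wy":0,"wz":0,"claw":50},
    {"x":-1,"y":-25,"z":0,"wx":0,"wy":0,"wz":0,"claw":50},
    {"x":-1,"y":-25,"z":0,"wx":0,"wy":0,"wz":0,"claw":50},
    {"x":-1,"y":-25,"z":0,"wx":0,"wy":0,"wz":0,"claw":50},
    {"x":-1,"y":-25,"z":0,"wx":0,"wy":0,"wz":0,"claw":50}
  ]
}}

```text
clock: 38.62
position: [0.4517, 0.5584, 0.1627]
tool_rot: [-3.141, -0.002, -0.044]
force: [-0.0, -0.9, 0.1]
grip_width: 0.0423
```

```bash
python3 -c "
from h import *
shot('top','t50',165,240,260,85,3)
shot('side','s50',190,170,170,155,4)
shot('top','t51',100,140,400,200,2)"
```

```text
(no output)
```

View pics/t50.png

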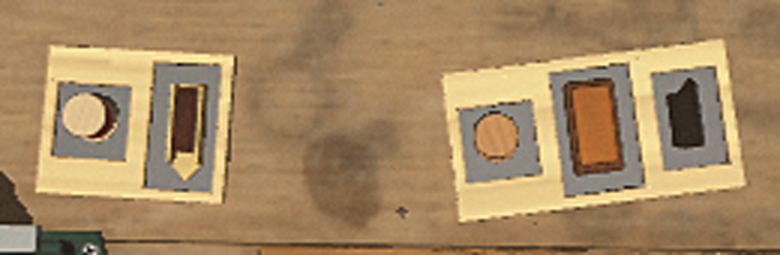

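View pics/s50.png

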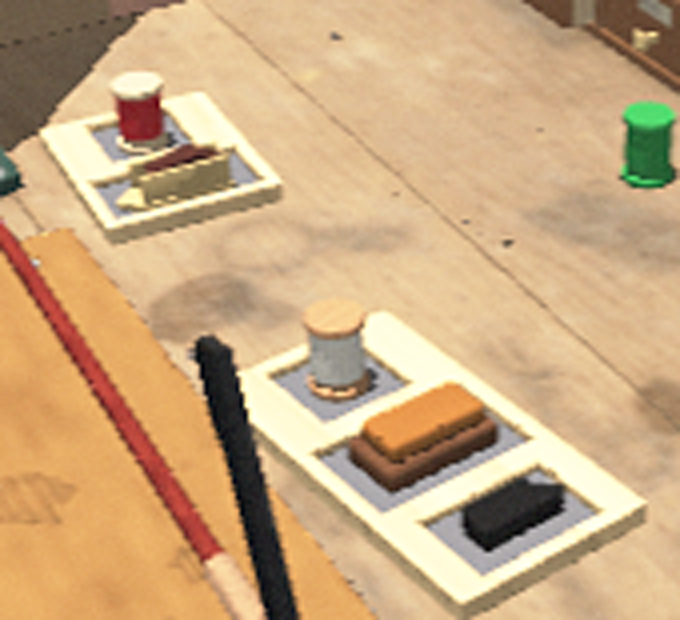

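View pics/t51.png

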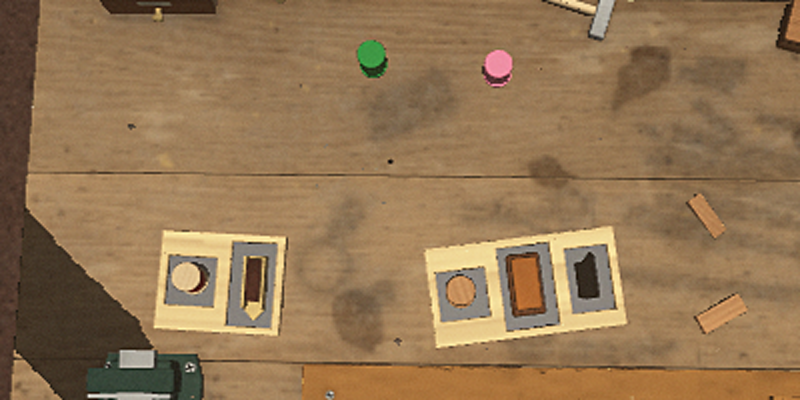

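```bash
python3 -c "
from h import *
go(); print(bot.job_done())"
```

```text
t 38.77 pos [0.4522 0.5579 0.1634] rpy [-179.91   -0.1    -2.57] F [-0.4 -1.4 -0.6] w 42.6 q7 -0.84
the job is handed in; nothing more can be done
None
```

Both kits are made up and the job is handed in at about 39 s on the robot's clock.

- **Three-pocket tray:** holds the rosin cake in the long pocket, the frog blank in the short pocket and the white spool standing in the square one.
- **Two-pocket tray:** holds the thumb plane on its sole in the long pocket and the red spool standing in the square one.
- **Last checks:** the final top and side pictures show all five pieces inside their pockets, upright and flat. The wood offcut, the wedge and the green and pink spools were never approached. They lie where they were, and the arm is clear of everything.
- **Forces:** the highest contact force I read was about 21 N, when the rosin was set down.

**Disagreements:**
- **Height:** the reported tool height read about 35 mm too low. The cameras showed it, and touching the bench confirmed it.
- **Sideways:** the reported y was also several millimetres off the camera positions, 3 to 8 mm as estimated.
- **Finger opening:** it read 1 to 4 mm small on gripped parts.

I worked from the camera views and from contact instead.

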